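Hang an instrument case's lift-off door on its two hinge pins and swing it shut

TASK

Take the white door with the two steel hinge knuckles out of the black rack and, with the door standing open, lower it gently onto the two upright hinge pins of the white case until both knuckles sit fully down; the hinge bracket is screwed on through slots, so feel for where the pins really are and never force the door. Then swing it shut flush against the case and let go. Leave the finned cover in its rack slot, and the screwdriver and the dark connector caps where they lie.

Things in the scene. Friction and masses are not known exactly. Their poses are not given: they have to be found in the camera images.
- case: White case (164 x 152 mm, 166 high plus 8 mm fins), fixed, one upright side open. Origin on the bench under the nominal hinge axis, z up. The case fills x -178 to -14, y -165 to -13 mm; the doorway faces +y. A shut door runs from the hinge along -x, middle plane at y = 0, inner face against a rubber rim at y = -6 mm. A flange for the hinge bracket reaches to x = +34, y = -17 mm.
- hinge_nominal (a point): Nominal foot of the lower hinge pin, 45 mm above the bench; axes as the case. Two round pins point up, one above the other on one axis. The bracket's slots let this axis stand anywhere from -11 to +11 mm from here along x (unmeasured, y true; it stays put). Pins 8 mm thick, flat-ended, 0.4 mm bevel: the lower 0 to 17 mm, the upper 70 to 84 mm above here, each on a lug 18 mm wide in x, 22 in y.
- rain_lip (a point): Middle of the lower front edge of the rain lip, a 6 mm thick strip on the roof (160 to 166 mm above the bench), 112 mm long in the case's x, ending 66 mm short of the nominal hinge axis and 1 mm beyond the shut door's middle plane. It overhangs a shut door's top (155 mm) so the door can be lowered only while open, well clear at 90 degrees.
- door_center (a point): Centre of the door, half-way up. White panel 140 long (x), 10 thick (y), 130 mm high, 0.25 to 0.5 kg; hinge axis at x = +82 mm, y = 0; outer face +y, with dark slots and a 3 mm latch disc. Axes equal the case's when shut; open 90 degrees = turned 90 degrees clockwise seen from above, running along the case's +y. Stands in a rack slot; grip firmly across the top edge from above.
- door_knuckle (a point): On the door's hinge axis, at the lower end of the lower knuckle, 20 mm above the door's lower edge; axes as the door. Two steel tubes, 19 mm outside, 9.5 mm bore, 20 mm long, open at both ends: 0 to 20 and 70 to 90 mm above here. Hung, they rest on the lugs with this point 45 mm above the bench; bring them in from the side, 18 to 38 mm above that.
- cover_center (a point): Centre of the finned cover in the other rack slot: white panel of the door's size, without knuckles, six thin upright fins on one face. To be left alone.
- rack: Black rack, fixed, 125 x 110 mm, origin on the bench under its centre. Two slots along its y, at x = -42 and +42 mm: floor 10 mm up, walls 13 mm apart and 35 mm high above the floor. Door and cover stand upright in them, each in either slot, 85 mm clear above the walls; they lift straight out.
- screwdriver: Screwdriver with a green handle, 190 mm long, lying on the bench, up to 26 mm high. To be left alone.
- cap_a: Dark round connector cap, 38 mm wide, 22 mm high, on the bench. To be left alone.
- cap_b: A second such cap, on the bench. To be left alone.

How it is judged:
By the outcome, as a careful person would: the job done as asked, in the order asked, and still so for the second after the job is handed in, with the robot touching nothing.
It also fails if it takes over 72 s, if anything falls off the work surface, if the arm or the gripper's body presses on something with over 40 N, if the wrist force passes 120 N, or if a joint passes its speed limit or range.

ROBOT

A 6-joint arm with a two-finger parallel gripper is mounted at the origin on the work surface. World frame = base frame: x ahead of the robot, y to its left, z up, the work surface at z = 0. Lengths are in m, angles in rad, forces in N, time in s.
With the tool pointing down it reaches from about 0.35 to 0.975 m from the base axis. Payload 17.4 kg.
Tool frame: the origin (TCP) lies at the very end of the fingers, on their centre line; the grasp point (between the pads) lies 19 mm behind it; z points along the fingers, y is the line along which they close (so a half turn about z gives the same grasp; the last joint's range is limited). The gripper opens to 85 mm and grips with 20 to 120 N. Pads are 22 mm wide; open, the fingers measure 114 mm over their backs; the gripper's body (76 mm by 85 mm) begins 54 mm behind the grasp point. The pads swing forward as they close: fully open they stand 13 mm farther back than shut.
Start: joints at [-1.295, 0.116, 1.442, -0, 1.584, -0.038], TCP at [0.208, -0.642, 0.231] pointing down, gripper open.
Joint ranges: [-2.83, 2.83], [-0.83, 2.19], [0.07, 2.5], [-1.14, 4.28], [0.01, 3], [-2.97, 2.97]. Speed limits (rad/s): [1.89, 1.89, 2.22, 3.14, 3.14, 3.14].

INTERFACE

Orientations are given as a 3x3 rotation matrix whose columns are the frame's x, y, z axes.
In Python, from workcell import robot gives the robot as it stands. The module is installed in compiled form; this text tells all that it offers.
- The arm moves only by the tool arm_command, never from a script. Its arguments are lists of equal length, an entry for each row: "delta_pos": the shift along the tool's x, y, z in units of 40 mm (1.0 is 40 mm), a list of three; "spin": the turn about the tool's z in units of 5 degrees (1.0 is 5 degrees); "grip": the closure, from 0 (fully open) to 1 (shut). In form: {"delta_pos": [[tx, ty, tz], ...], "spin": [spin, ...], "grip": [grip, ...]}. A call has 1 to 5 rows; each row is the pose to reach, as a shift and turn from the pose commanded when the call began, along the tool's axes at that moment; what a row does not reach only later rows make up. A row lasts 1/12 s, in which the tool goes at most 41.7 mm and 7.16 degrees, less where a joint would pass 70% of its speed; a pose out of reach is approached as far as the arm can. A call with a gripper value outside its range is refused whole. The fingers move at their own pace and stop on an object; "newtons" is the grip in N (left out, the last holds). Time passes only in rows, so rows that repeat a pose let the fingers close. It gives the time, the measured TCP pose, the force, the opening and the grip force at its end, in the units of the state.
- robot.read_state(): the state, without advancing time (a new reading comes with each control period).
- robot.read_camera(name): name is "side" or "top" or "wrist"; returns the picture (384x512x3 uint8, red, green, blue); there is no depth.
- robot.camera_model(name): a dict with "fx", "fy", "cx", "cy" (pixels), "origin" and "orientation" of the camera in the world. Camera axes: x right, y up, looking along -z (the intrinsics and any distortion apply to the point x, -y, -z); pixel columns grow to the right and rows downward; lengths in m; the calibration is good to about 2 mm. A picture is of the moment at which its call begins: read the wrist's pose just before it. camera_model takes no time and is no camera call; for the wrist camera it gives the pose at the moment of the call.
- robot.hand_in(): hands the job in; it is judged then, once.
Trained networks look in the newest picture that a camera, given by its name, has taken for a name from the list of things; names that differ only in an ending like _2 or _b are one class to them, and where a whole thing is asked for, a point or a joint stands for the part that bears it (a point fixed in the world has none). Each returns a list of dicts, best first, with "score" (0 to 1); they miss things now and then, are a little off and sometimes report something else, mostly with a low value. They report only what shows in the picture. A call takes as long as a camera call.
- robot.look_for(camera, target): "rect" ([left, top, right, bottom] as shares, 0 to 1, of the picture: columns of its width, rows of its height, round what is visible of it).
The state is a dict: "t": time; "q": joint angles; "qd": joint speeds; "effort": joint torques, N m; "tcp_pos": TCP position; "tool_rot": TCP orientation; "force": force on the tool from outside, world axes, zero at the start; "ft_torque": the same for the moment, N m; "width": finger opening in m; "finger_force": force on a finger pad.
Only numpy, scipy, OpenCV 4.12 (cv2) and the standard library are available. Lean on these libraries where they do the work, as an engineer would, in place of code of your own. Each camera call takes 0.05 s, during which the arm holds its last target. There are 200 camera calls.

## Working session

There is one attempt and no reset: what is moved stays moved. The work goes in short steps, Python scripts to look and compute and a tool call to move; the robot and the scene stay as the last step left them, time stands still between calls to the robot, and variables do not carry over. Pictures are saved under pics/ and viewed, at most 10 in all, crops included, and the job is handed in when it is done.

Besides the shell and the picture viewer there is one more tool, called after "Emit:" by a JSON object that holds its "api" and its "payload", one argument or row to a line. arm_command: Moves the arm, as the interface text tells. Its arguments: {"type":"object","properties":{"delta_pos":{"type":"array"},"spin":{"type":"array"},"grip":{"type":"array"},"newtons":{"type":"number"}},"required":["delta_pos","spin","grip"]}

```bash
mkdir -p pics; ls; python3 - <<'E'
from workcell import robot
import cv2,numpy as np
s=robot.read_state();print(s)
for n in("top","side"):
    im=robot.read_camera(n);cv2.imwrite(f"pics/{n}0.png",im[...,::-1])
    m=robot.camera_model(n);print(n,m)
    for t in("case","rack","door_center","cover_center","door_knuckle","hinge_nominal","rain_lip","screwdriver","cap_a"):
        print(t,[(np.round(np.array(d["rect"])*[512,384,512,384]).tolist(),round(d["score"],2)) for d in robot.look_for(n,t)[:3]])
E
```

```text
pics
{'t': 0.0, 'q': array([-1.29476625e+00,  1.16517905e-01,  1.44224686e+00, -3.85789377e-05,
        1.58399766e+00, -3.77810816e-02]), 'qd': array([ 0.00043695,  0.0018256 ,  0.00016882,  0.00159115, -0.00015841,
       -0.00102221]), 'effort': array([-8.59584852e-04, -7.31978559e+01, -6.32487988e+01, -1.79951712e-04,
        6.00488711e-03, -3.73149055e-05]), 'tcp_pos': array([ 0.20830671, -0.64186398,  0.23055208]), 'tool_rot': array([[ 9.51164181e-01,  3.08685234e-01, -3.55921756e-04],
       [ 3.08685440e-01, -9.51163528e-01,  1.11497321e-03],
       [ 5.63597452e-06, -1.17039045e-03, -9.99999315e-01]]), 'force': array([0.16229168, 0.8245702 , 0.45416271]), 'ft_torque': array([-0.09624036,  0.02485306, -0.00145692]), 'finger_force': 0.0, 'width': 0.08535176206889493}
top {'fx': 387.22611743649907, 'fy': 387.22611743649907, 'cx': 258.2219256917463, 'cy': 187.69387368462262, 'origin': array([0.3956334 , 0.08223037, 1.09651257]), 'orientation': array([[-0.02098721,  0.9831605 , -0.18153502],
       [-0.99969618, -0.01828904,  0.01652448],
       [ 0.01292612,  0.18182667,  0.983
[... 700 characters left out ...]
 array([[-0.82679176,  0.38324584, -0.41174995],
       [-0.56201924, -0.5323055 ,  0.633076  ],
       [ 0.02344698,  0.75483341,  0.65549734]])}
case [([238.0, 101.0, 350.0, 203.0], 0.62)]
rack [([188.0, 291.0, 269.0, 379.0], 0.95), ([168.0, 245.0, 237.0, 348.0], 0.72)]
door_center [([169.0, 243.0, 236.0, 348.0], 0.86), ([118.0, 218.0, 137.0, 236.0], 0.28)]
cover_center []
door_knuckle [([168.0, 245.0, 236.0, 348.0], 0.82)]
hinge_nominal [([239.0, 100.0, 351.0, 205.0], 0.88)]
rain_lip [([242.0, 98.0, 352.0, 205.0], 0.6)]
screwdriver [([308.0, 224.0, 367.0, 286.0], 0.74), ([383.0, 206.0, 402.0, 224.0], 0.16)]
cap_a [([122.0, 218.0, 137.0, 235.0], 0.69), ([386.0, 203.0, 400.0, 224.0], 0.58)]
```

```bash
python3 - <<'E'
import cv2
a=cv2.imread("pics/top0.png")[100:300,110:410];cv2.imwrite("pics/top0c.png",cv2.resize(a,(800,533),interpolation=cv2.INTER_CUBIC))
a=cv2.imread("pics/side0.png")[84:384,90:490];cv2.imwrite("pics/side0c.png",cv2.resize(a,(800,600),interpolation=cv2.INTER_CUBIC))
E
```

```text
(no output)
```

View pics/top0c.png

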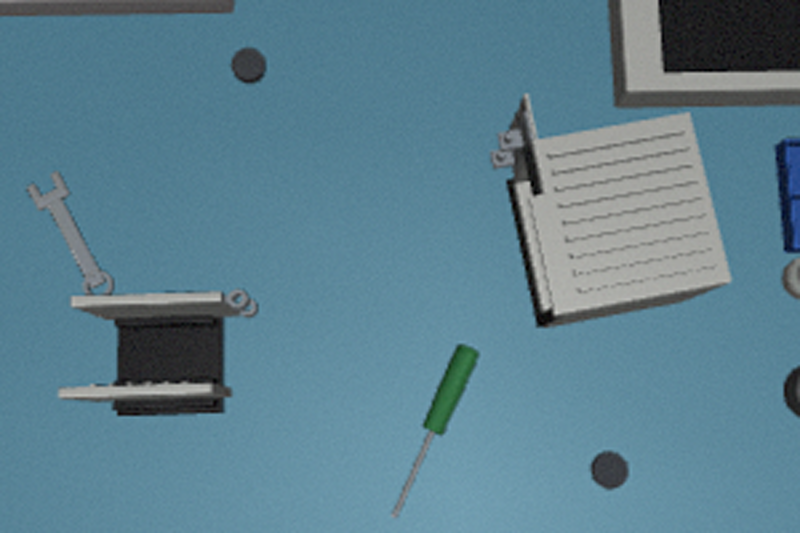

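View pics/side0c.png

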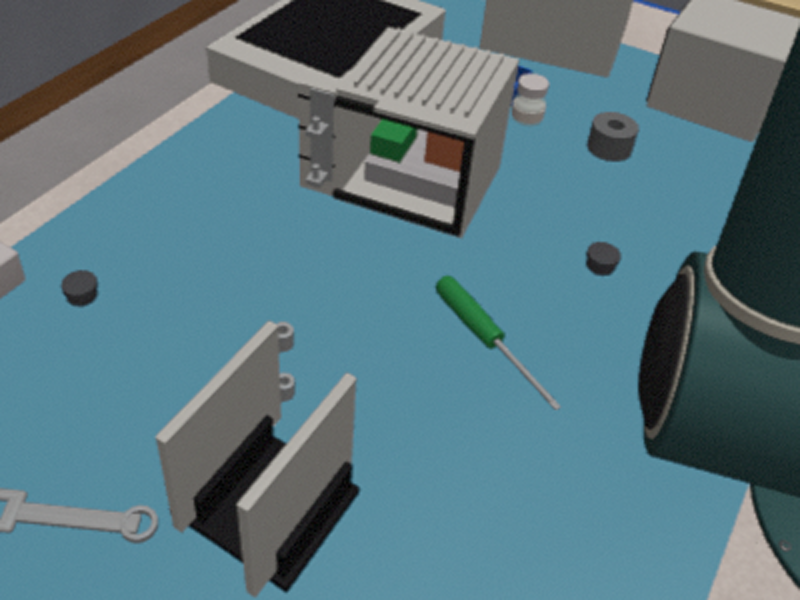

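```bash
cat > h.py <<'E'
from workcell import robot
import numpy as np, cv2
def ray(m,uv):
    d=np.array([(uv[0]-m["cx"])/m["fx"],-(uv[1]-m["cy"])/m["fy"],-1.]); return m["origin"],m["orientation"]@d
def at_z(m,uv,z):
    o,d=ray(m,uv); return o+d*(z-o[2])/d[2]
def proj(m,P):
    c=m["orientation"].T@(np.array(P)-m["origin"]); return np.array([m["cx"]+m["fx"]*c[0]/-c[2], m["cy"]-m["fy"]*c[1]/-c[2]])
def snap(n,f,crop=None,size=None):
    m=robot.camera_model(n); im=robot.read_camera(n)[...,::-1]; cv2.imwrite(f"pics/{f}_raw.png",im)
    if crop: im=im[crop[1]:crop[3],crop[0]:crop[2]]
    if size: im=cv2.resize(im,size,interpolation=cv2.INTER_CUBIC)
    cv2.imwrite(f"pics/{f}.png",im); return m
def delta(P,yaw=None):  # yaw: desired world yaw of the tool x axis, deg
    s=robot.read_state(); R=s["tool_rot"]; d=R.T@(np.array(P)-s["tcp_pos"])/0.04
    cur=np.degrees(np.arctan2(R[1,0],R[0,0])); 
    print("delta",d.round(3),"curyaw",cur.round(2),"spin",None if yaw is None else round(-(((yaw-cur)+90)%180-90)/5,3),"F",s["force"].round(1))
E
python3 - <<'E'
from h import *
m=robot.camera_model("top"); c=lambda u,v:(u/2.6667+110,v/2.6667+100)
for n,p,z in [("doorL",(72,300),.14),("doorR",(222,296),.14),("knU",(237,298),.12),("coverL",(60,394),.14),("coverR",(212,388),.14),("rackBL",(118,413),.045),("rackBR",(223,411),.045),
  ("A",(688,115),.166),("B",(730,280),.166),("C",(550,318),.166),("D",(540,138),.166),("lugU",(511,138),.129),("lugL",(501,157),.062),("drv",(465,350),.01)]:
    print(n,at_z(m,c(*p),z).round(4))
# fit case
from scipy.optimize import least_squares
L=np.array([[-14,-165],[-178,-165],[-178,-13]])/1000
W=np.array([at_z(m,c(*p),.166)[:2] for p in [(688,115),(730,280),(550,318)]])
def f(p):
    a=p[2];R=np.array([[np.cos(a),-np.sin(a)],[np.sin(a),np.cos(a)]]);return ((L@R.T+p[:2])-W).ravel()
r=least_squares(f,[.6,-.1,.2]);print(r.x,np.degrees(r.x[2]),r.fun*1000)
w=robot.camera_model("wrist");print(w,robot.read_state()["tcp_pos"])
E
```

```text
doorL [0.5154 0.3672 0.14  ]
doorR [0.5165 0.2285 0.14  ]
knU [0.5168 0.2173 0.12  ]
coverL [0.4294 0.375  0.14  ]
coverR [0.432  0.2368 0.14  ]
rackBL [0.4128 0.3456 0.045 ]
rackBR [0.4126 0.2409 0.045 ]
A [ 0.6759 -0.2109  0.166 ]
B [ 0.5189 -0.238   0.166 ]
C [ 0.4874 -0.0717  0.166 ]
D [ 0.656  -0.0705  0.166 ]
lugU [ 0.6668 -0.0484  0.129 ]
lugL [ 0.6654 -0.0462  0.062 ]
drv [ 0.471  -0.0066  0.01  ]
[ 0.666274   -0.04262279  0.14497992] 8.306737511888198 [ 0.35504563  3.02300988 -4.94088302  6.42970875  4.5858374  -9.45271862]
{'fx': 269.8505905500956, 'fy': 269.8505905500956, 'cx': 252.03336289761066, 'cy': 190.07916919432256, 'origin': array([ 0.28431958, -0.6174028 ,  0.37423057]), 'orientation': array([[ 3.07203262e-01,  9.04383002e-01,  2.96171471e-01],
       [-9.51643870e-01,  2.91843508e-01,  9.59234646e-02],
       [ 3.15829822e-04, -3.11317767e-01,  9.50305818e-01]])} [ 0.20834696 -0.64203701  0.23128889]
```

Emit:
{"api": "arm_command", "payload": {
  "delta_pos": [
    [0.7, -0.4, -0.05],
    [1.4, -0.9, -0.1],
    [2.2, -1.4, -0.15],
    [3.0, -1.9, -0.2],
    [3.7, -2.4, -0.25]
  ],
  "spin": [0, 0, 0, 0, 0],
  "grip": [0, 0, 0, 0, 0]
}}

```text
t: 1.42
tcp_pos: [0.3205, -0.5035, 0.2414]
tool_rot: [[0.951, 0.309, 0.0], [0.309, -0.951, -0.0], [0.0, 0.0, -1.0]]
force: [0.5, 0.2, -0.2]
width: 0.0854
finger_force: 0.0
```

Emit:
{"api": "arm_command", "payload": {
  "delta_pos": [
    [0.7, -0.4, -0.05],
    [1.4, -0.9, -0.1],
    [2.2, -1.4, -0.15],
    [3.0, -1.9, -0.2],
    [3.7, -2.4, -0.25]
  ],
  "spin": [0, 0, 0, 0, 0],
  "grip": [0, 0, 0, 0, 0]
}}

```text
t: 1.83
tcp_pos: [0.4317, -0.3664, 0.2516]
tool_rot: [[0.951, 0.309, 0.0], [0.309, -0.951, -0.0], [0.0, 0.0, -1.0]]
force: [1.4, 0.1, 0.0]
width: 0.0854
finger_force: 0.0
```

Emit:
{"api": "arm_command", "payload": {
  "delta_pos": [
    [0.7, -0.4, -0.05],
    [1.4, -0.9, -0.1],
    [2.2, -1.4, -0.15],
    [3.0, -1.9, -0.2],
    [3.7, -2.4, -0.25]
  ],
  "spin": [0, 0, 0, 0, 0],
  "grip": [0, 0, 0, 0, 0]
}}

```text
t: 2.25
tcp_pos: [0.5429, -0.2293, 0.2616]
tool_rot: [[0.951, 0.309, 0.0], [0.309, -0.951, -0.0], [0.0, 0.0, -1.0]]
force: [1.3, -0.4, 0.2]
width: 0.0853
finger_force: 0.0
```

Emit:
{"api": "arm_command", "payload": {
  "delta_pos": [
    [0.7, -0.4, -0.05],
    [1.4, -0.9, -0.1],
    [2.2, -1.4, -0.15],
    [3.0, -1.9, -0.2],
    [3.6, -2.3, -0.25]
  ],
  "spin": [0, 0, 0, 0, 0],
  "grip": [0, 0, 0, 0, 0]
}}

```text
t: 2.67
tcp_pos: [0.6517, -0.0968, 0.2713]
tool_rot: [[0.951, 0.309, 0.0], [0.309, -0.951, 0.0], [0.0, -0.0, -1.0]]
force: [0.0, -1.1, -0.5]
width: 0.0852
finger_force: 0.0
```

Emit:
{"api": "arm_command", "payload": {
  "delta_pos": [
    [0, 0, 0],
    [0, 0, 0],
    [0, 0, 0],
    [0, 0, 0],
    [0, 0, 0]
  ],
  "spin": [-1.4, -2.8, -4.2, -5.6, -7.0],
  "grip": [0, 0, 0, 0, 0]
}}

```text
t: 3.08
tcp_pos: [0.6504, -0.099, 0.2713]
tool_rot: [[0.597, 0.802, -0.0], [0.802, -0.597, -0.0], [-0.0, -0.0, -1.0]]
force: [0.2, 0.1, -1.0]
width: 0.085
finger_force: 0.0
```

Emit:
{"api": "arm_command", "payload": {
  "delta_pos": [
    [0, 0, 0],
    [0, 0, 0],
    [0, 0, 0],
    [0, 0, 0],
    [0, 0, 0]
  ],
  "spin": [-1.4, -2.8, -4.2, -5.6, -7.0],
  "grip": [0, 0, 0, 0, 0]
}}

```text
t: 3.5
tcp_pos: [0.6503, -0.0991, 0.2713]
tool_rot: [[0.029, 1.0, 0.0], [1.0, -0.029, 0.0], [0.0, 0.0, -1.0]]
force: [-0.4, -0.7, 0.3]
width: 0.0856
finger_force: 0.0
```

Emit:
{"api": "arm_command", "payload": {
  "delta_pos": [
    [0, 0, 0],
    [0, 0, 0]
  ],
  "spin": [-0.4, -0.4],
  "grip": [0, 0]
}}

```text
t: 3.67
tcp_pos: [0.6503, -0.0991, 0.2713]
tool_rot: [[-0.002, 1.0, 0.0], [1.0, 0.002, -0.0], [-0.0, 0.0, -1.0]]
force: [0.1, -0.1, 0.3]
width: 0.085
finger_force: 0.0
```

```bash
python3 - <<'E'
from h import *
s=robot.read_state();print(s["t"],s["tcp_pos"],s["tool_rot"].round(3),s["q"].round(2))
m=snap("wrist","w1",None,(800,600));print(m)
for P in [(.667,-.043,.129)]: print(proj(m,P))
E
```

```text
3.6667 [ 0.65032577 -0.09910102  0.27132048] [[-0.002  1.     0.   ]
 [ 1.     0.002 -0.   ]
 [-0.     0.    -1.   ]] [-0.19  0.07  1.43 -0.    1.65 -0.19]
{'fx': 269.8505905500956, 'fy': 269.8505905500956, 'cx': 252.03336289761066, 'cy': 190.07916919432256, 'origin': array([ 0.65024881, -0.0192673 ,  0.41424302]), 'orientation': array([[ 9.99999992e-01, -1.00889450e-05,  1.24135331e-04],
       [-2.90733253e-05,  9.50266340e-01,  3.11438409e-01],
       [-1.21103712e-04, -3.11438410e-01,  9.50266332e-01]])}
[268.30159924 125.84220318]
```

View pics/w1.png

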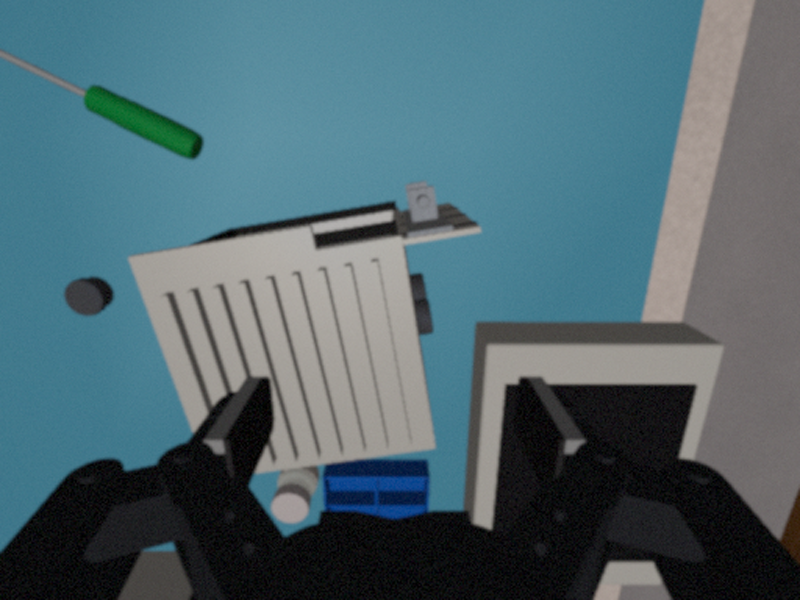

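```bash
python3 - <<'E'
from h import *
im=cv2.imread("pics/w1_raw.png")
a=cv2.resize(im[105:165,240:320],(800,600),interpolation=cv2.INTER_CUBIC);cv2.imwrite("pics/w1z.png",a)
m=dict(fx=269.8505905500956,fy=269.8505905500956,cx=252.03336289761066,cy=190.07916919432256,origin=np.array([ 0.65024881,-0.0192673,0.41424302]),orientation=np.array([[1,-1e-5,1.24e-4],[-2.9e-5,.95026634,.31143841],[-1.21e-4,-.31143841,.95026633]]))
import pickle;pickle.dump(m,open("m1.pkl","wb"))
from scipy.optimize import least_squares
L=np.array([[-178,1],[-66,1],[-14,-13],[-14,-165]])/1000
W=np.array([at_z(m,(u*.64,v*.64),.166)[:2] for u,v in [(130,258),(313,225),(401,240),(435,447)]])
def f(p):
    a=p[2];R=np.array([[np.cos(a),-np.sin(a)],[np.sin(a),np.cos(a)]]);return ((L@R.T+p[:2])-W).ravel()
r=least_squares(f,[.6,-.1,.2]);print(r.x,np.degrees(r.x[2]),(r.fun*1000).round(1).reshape(-1,2))
P=at_z(m,(423*.64,199*.64),.129);a=r.x[2];d=P[:2]-r.x[:2];print(P,"pin in case frame",np.array([np.cos(a)*d[0]+np.sin(a)*d[1],-np.sin(a)*d[0]+np.cos(a)*d[1]])*1000)
E
```

```text
[ 0.66708321 -0.04781604  0.16057669] 9.200366589511825 [[-0.4  0.7]
 [-1.  -1.2]
 [ 0.9  2.2]
 [ 0.5 -1.6]]
[ 0.66952844 -0.0445315   0.129     ] pin in case frame [2.93892509 2.85132541]
```

View pics/w1z.png

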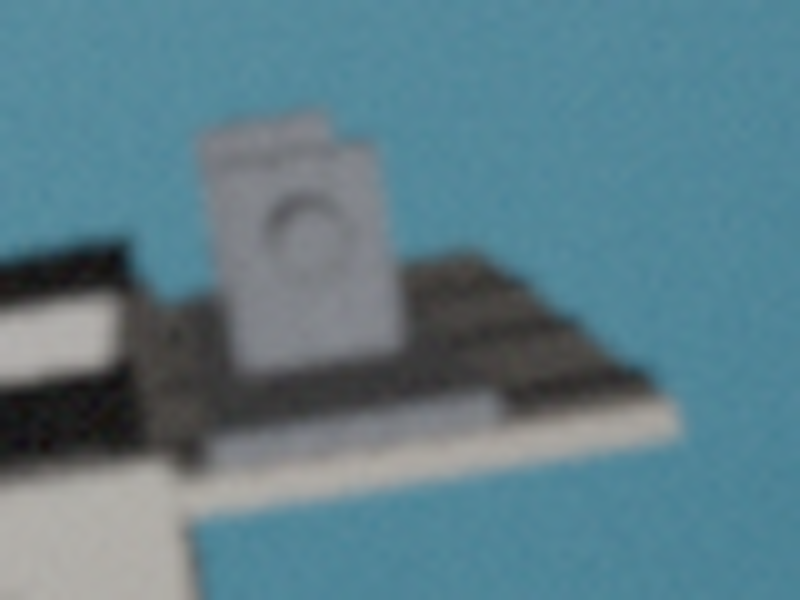

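```bash
python3 - <<'E'
from h import *
import pickle;m=pickle.load(open("m1.pkl","rb"));im=cv2.imread("pics/w1_raw.png",0)
# rectify z plane to 0.5mm px: col = x, row = -y
def rect(z,x0,x1,y0,y1,s=.0005):
    q=np.array([[x0,y1],[x1,y1],[x1,y0],[x0,y0]]);src=np.float32([proj(m,(*p,z)) for p in q])
    w,h=int((x1-x0)/s),int((y1-y0)/s);H=cv2.getPerspectiveTransform(src,np.float32([[0,0],[w,0],[w,h],[0,h]]))
    return cv2.warpPerspective(im,H,(w,h),flags=cv2.INTER_CUBIC)
r=cv2.GaussianBlur(rect(.172,.50,.68,-.22,-.05),(0,0),2)
ls=cv2.createLineSegmentDetector().detect(r)[0][:,0]
for l in sorted(ls,key=lambda l:-np.hypot(l[2]-l[0],l[3]-l[1]))[:16]:
    d=l[2:]-l[:2];a=np.degrees(np.arctan2(-d[1],d[0]))%180;print(np.hypot(*d).round()*.5,"mm",round(a,2))
for u,v in [(212,160),(380,142),(405,345),(235,372)]:print(at_z(m,(240+u/10,105+v/10),.115).round(4))
print("pin top",at_z(m,(240+30.8,105+23.3),.129),"pin base",at_z(m,(240+30.8,105+23.3),.115))
E
```

```text
131.5 mm 10.17
129.0 mm 99.47
127.5 mm 99.48
127.5 mm 99.48
127.5 mm 99.49
127.0 mm 99.48
126.5 mm 99.43
124.5 mm 99.42
83.5 mm 99.49
78.0 mm 99.37
75.5 mm 99.31
71.5 mm 99.38
70.0 mm 99.48
69.5 mm 99.46
69.0 mm 99.84
66.0 mm 99.53
[ 0.6601 -0.0391  0.115 ]
[ 0.6781 -0.0372  0.115 ]
[ 0.6815 -0.0588  0.115 ]
[ 0.6629 -0.0618  0.115 ]
pin top [ 0.6696317  -0.04548259  0.129     ] pin base [ 0.67058303 -0.04676926  0.115     ]
```

Emit:
{"api": "arm_command", "payload": {
  "delta_pos": [
    [0.7, -0.24, 0],
    [1.4, -0.5, 0],
    [2.2, -0.76, 0],
    [3.0, -1.0, 0],
    [3.8, -1.3, 0]
  ],
  "spin": [0, 0, 0, 0, 0],
  "grip": [0, 0, 0, 0, 0]
}}

```text
t: 4.13
tcp_pos: [0.5978, 0.0541, 0.2713]
tool_rot: [[0.003, 1.0, 0.0], [1.0, -0.003, 0.0], [0.0, 0.0, -1.0]]
force: [0.8, 0.7, 0.9]
width: 0.0851
finger_force: 0.0
```

Emit:
{"api": "arm_command", "payload": {
  "delta_pos": [
    [0.8, -0.28, 0],
    [1.6, -0.56, 0],
    [2.4, -0.84, 0],
    [3.2, -1.1, 0],
    [4.0, -1.4, 0]
  ],
  "spin": [0, 0, 0, 0, 0],
  "grip": [0, 0, 0, 0, 0]
}}

```text
t: 4.55
tcp_pos: [0.5417, 0.2144, 0.2715]
tool_rot: [[0.003, 1.0, 0.0], [1.0, -0.003, 0.0], [0.0, 0.0, -1.0]]
force: [1.4, 1.0, 0.4]
width: 0.0854
finger_force: 0.0
```

Emit:
{"api": "arm_command", "payload": {
  "delta_pos": [
    [0.8, -0.28, 0.2],
    [1.5, -0.54, 0.4],
    [1.88, -0.66, 0.5],
    [1.88, -0.66, 0.5]
  ],
  "spin": [0, 0, 0, 0],
  "grip": [0, 0, 0, 0]
}}

```text
t: 4.88
tcp_pos: [0.5147, 0.2907, 0.2502]
tool_rot: [[-0.0, 1.0, -0.001], [1.0, 0.0, -0.0], [-0.0, -0.001, -1.0]]
force: [0.6, -0.8, -0.9]
width: 0.0855
finger_force: 0.0
```

```bash
python3 - <<'E'
from h import *
s=robot.read_state();print(s["t"],s["tcp_pos"])
m=snap("wrist","w2",None,(800,600));import pickle;pickle.dump(m,open("m2.pkl","wb"))
for P in [(.516,.368,.14),(.516,.228,.14),(.516,.216,.12)]: print(proj(m,P)/.64)
E
```

```text
4.8833 [0.51465104 0.29069115 0.25020241]
[396.49062501 163.41560447]
[396.31433896 380.75418855]
[396.19131115 381.65259467]
```

View pics/w2.png

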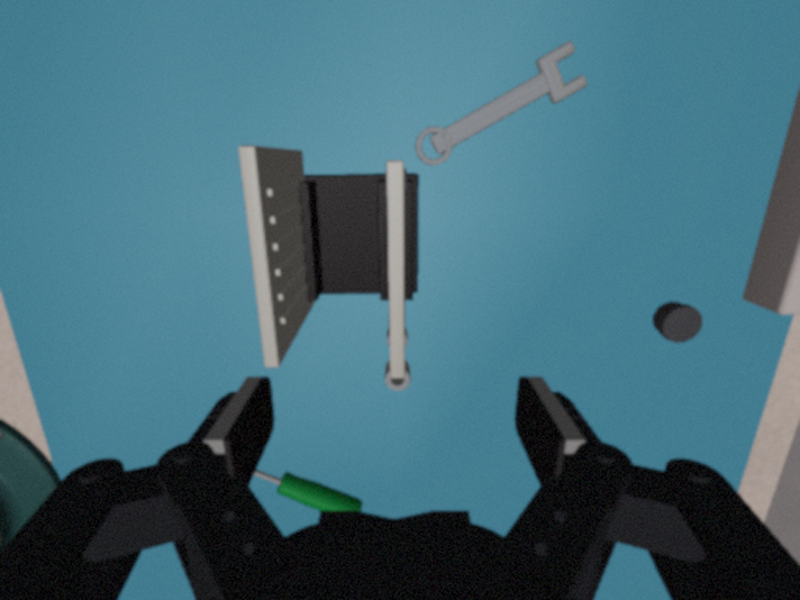

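Emit:
{"api": "arm_command", "payload": {
  "delta_pos": [
    [-0.07, 0.03, 0.7],
    [-0.07, 0.03, 1.5],
    [-0.07, 0.03, 2.3],
    [-0.07, 0.03, 3.1],
    [-0.07, 0.03, 3.65]
  ],
  "spin": [-0.16, -0.16, -0.16, -0.16, -0.16],
  "grip": [0, 0, 0, 0, 0]
}}

```text
t: 5.35
tcp_pos: [0.5171, 0.2839, 0.1027]
tool_rot: [[-0.011, 1.0, -0.001], [1.0, 0.011, -0.001], [-0.001, -0.001, -1.0]]
force: [-0.0, 0.3, -0.3]
width: 0.0859
finger_force: 0.0
```

Emit:
{"api": "arm_command", "payload": {
  "delta_pos": [
    [0, 0, 0],
    [0, 0, 0],
    [0, 0, 0],
    [0, 0, 0],
    [0, 0, 0]
  ],
  "spin": [0, 0, 0, 0, 0],
  "grip": [1, 1, 1, 1, 1],
  "newtons": 40
}}

```text
t: 5.77
tcp_pos: [0.518, 0.2855, 0.1073]
tool_rot: [[-0.013, 1.0, 0.002], [1.0, 0.013, 0.001], [0.001, 0.002, -1.0]]
force: [0.1, -0.9, 0.1]
width: 0.0258
finger_force: 0.0
```

Emit:
{"api": "arm_command", "payload": {
  "delta_pos": [
    [0, 0, 0],
    [0, 0, 0],
    [0, 0, 0],
    [0, 0, 0],
    [0, 0, 0]
  ],
  "spin": [0, 0, 0, 0, 0],
  "grip": [1, 1, 1, 1, 1],
  "newtons": 40
}}

```text
t: 6.18
tcp_pos: [0.5176, 0.2856, 0.1066]
tool_rot: [[-0.014, 1.0, 0.001], [1.0, 0.014, 0.001], [0.001, 0.001, -1.0]]
force: [-0.9, -0.3, 7.4]
width: 0.0093
finger_force: 40.2
```

Emit:
{"api": "arm_command", "payload": {
  "delta_pos": [
    [0, 0, 0],
    [0, 0, 0],
    [0, 0, 0]
  ],
  "spin": [0, 0, 0],
  "grip": [1, 1, 1],
  "newtons": 100
}}

```text
t: 6.43
tcp_pos: [0.5177, 0.2856, 0.1067]
tool_rot: [[-0.014, 1.0, 0.001], [1.0, 0.014, 0.001], [0.001, 0.001, -1.0]]
force: [-1.3, -1.9, 9.0]
width: 0.0086
finger_force: 98.4
```

Emit:
{"api": "arm_command", "payload": {
  "delta_pos": [
    [0, 0, -0.15],
    [0, 0, -0.4],
    [0, 0, -0.7],
    [0, 0, -1.0],
    [0, 0, -1.3]
  ],
  "spin": [0, 0, 0, 0, 0],
  "grip": [1, 1, 1, 1, 1]
}}

```text
t: 6.85
tcp_pos: [0.5174, 0.2854, 0.1591]
tool_rot: [[-0.014, 1.0, 0.001], [1.0, 0.014, 0.0], [0.0, 0.001, -1.0]]
force: [0.9, 0.1, -1.7]
width: 0.0086
finger_force: 97.4
```

Emit:
{"api": "arm_command", "payload": {
  "delta_pos": [
    [0, 0, -0.3],
    [0, 0, -0.6],
    [0, 0, -0.9],
    [0, 0, -1.2],
    [0, 0, -1.2]
  ],
  "spin": [0, 0, 0, 0, 0],
  "grip": [1, 1, 1, 1, 1]
}}

```text
t: 7.27
tcp_pos: [0.5179, 0.2857, 0.2085]
tool_rot: [[-0.014, 1.0, 0.003], [1.0, 0.014, 0.002], [0.001, 0.003, -1.0]]
force: [0.2, 0.2, -1.1]
width: 0.0085
finger_force: 97.7
```

```bash
python3 - <<'E'
from h import *
import pickle
s=robot.read_state();print(s["t"],s["tcp_pos"],s["force"],s["width"],s["ft_torque"])
m=snap("wrist","w3",None,(800,600));pickle.dump((s,m),open("m3.pkl","wb"))
E
```

```text
7.2667 [0.51794522 0.28568892 0.20849641] [ 0.15453326  0.18988244 -1.06515413] 0.008457523186827133 [-0.03244484 -0.0348616  -0.04590764]
```

View pics/w3.png

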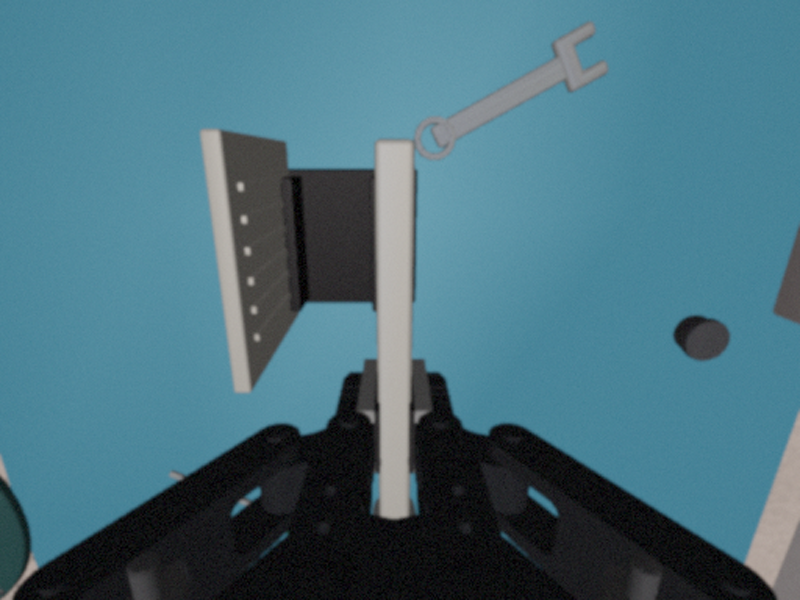

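```bash
python3 - <<'E'
from h import *
import pickle
s,m=pickle.load(open("m3.pkl","rb"))
im=cv2.imread("pics/w3_raw.png",0)
print("col252 rows80-100",im[80:100,252]); print("row120 cols",im[120,236:270]);print("row200",im[200,236:270])
for z in (.240,.2418,.244):
    for uv in [(377,141),(413,141),(379,360),(412,360)]:
        P=at_z(m,(uv[0]*.64,uv[1]*.64),z); print(z,uv,P.round(4),"tool",(s["tool_rot"].T@(P-s["tcp_pos"])*1000).round(1))
E
```

```text
col252 rows80-100 [142 142 142 142 143 141 144 141 133 136 149 167 178 186 186 185 186 187
 186 184]
row120 cols [ 45  49  58  82 121 156 174 179 185 185 187 184 185 185 184 184 184 184
 185 184 185 184 185 183 181 178 167 147 117  81  82 115 139 143]
row200 [138 136 137 132 127 137 158 172 179 180 182 181 180 179 181 179 180 179
 180 178 178 179 179 179 175 164 146 132 126 132 139 135 137 134]
0.24 (377, 141) [0.5126 0.3696 0.24  ] tool [ 84.   -4.1 -31.4]
0.24 (413, 141) [0.5215 0.3697 0.24  ] tool [ 84.    4.8 -31.4]
0.24 (379, 360) [0.5131 0.3095 0.24  ] tool [ 23.9  -4.4 -31.5]
0.24 (412, 360) [0.5228 0.3096 0.24  ] tool [ 23.9   5.3 -31.5]
0.2418 (377, 141) [0.5126 0.3695 0.2418] tool [ 84.   -4.1 -33.2]
0.2418 (413, 141) [0.5214 0.3697 0.2418] tool [ 84.    4.7 -33.2]
0.2418 (379, 360) [0.5132 0.3104 0.2418] tool [ 24.8  -4.3 -33.3]
0.2418 (412, 360) [0.5227 0.3105 0.2418] tool [ 24.8   5.2 -33.3]
0.244 (377, 141) [0.5127 0.3695 0.244 ] tool [ 83.9  -4.  -35.4]
0.244 (413, 141) [0.5213 0.3696 0.244 ] tool [ 83.9   4.6 -35.4]
0.244 (379, 360) [0.5133 0.3115 0.244 ] tool [ 25.9  -4.2 -35.5]
0.244 (412, 360) [0.5226 0.3116 0.244 ] tool [ 25.9   5.1 -35.5]
```

Emit:
{"api": "arm_command", "payload": {
  "delta_pos": [
    [-0.4, 0.3, 0],
    [-1.0, 0.75, 0],
    [-1.7, 1.25, 0],
    [-2.4, 1.75, 0],
    [-3.1, 2.25, 0]
  ],
  "spin": [0, 0, 0, 0, 0],
  "grip": [1, 1, 1, 1, 1]
}}

```text
t: 7.73
tcp_pos: [0.6094, 0.1612, 0.2044]
tool_rot: [[-0.014, 1.0, -0.001], [1.0, 0.014, -0.0], [-0.0, -0.001, -1.0]]
force: [0.6, 0.4, -1.6]
width: 0.0085
finger_force: 97.7
```

Emit:
{"api": "arm_command", "payload": {
  "delta_pos": [
    [-0.5, 0.4, 0],
    [-0.9, 0.65, 0],
    [-1.09, 0.8, 0],
    [-1.09, 0.8, 0],
    [-1.09, 0.8, 0]
  ],
  "spin": [-0.4, -0.8, -1.2, -1.6, -1.73],
  "grip": [1, 1, 1, 1, 1]
}}

```text
t: 8.15
tcp_pos: [0.6416, 0.1187, 0.2041]
tool_rot: [[-0.165, 0.986, -0.002], [0.986, 0.165, -0.0], [0.0, -0.002, -1.0]]
force: [0.3, 0.9, -3.0]
width: 0.0089
finger_force: 97.6
```

Emit:
{"api": "arm_command", "payload": {
  "delta_pos": [
    [0, 0, 0.4],
    [0, 0, 0.9],
    [0, 0, 1.3],
    [0, 0, 1.45],
    [0, 0, 1.45]
  ],
  "spin": [0, 0, 0, 0, 0],
  "grip": [1, 1, 1, 1, 1]
}}

```text
t: 8.57
tcp_pos: [0.6406, 0.1196, 0.1452]
tool_rot: [[-0.164, 0.986, -0.003], [0.986, 0.164, -0.0], [0.0, -0.003, -1.0]]
force: [-0.9, -0.2, -2.1]
width: 0.0089
finger_force: 97.6
```

```bash
python3 - <<'E'
from h import *
delta((.6588,.0211,.148),99.45)
s=robot.read_state();print(s["t"],s["tcp_pos"],s["force"].round(1),s["tool_rot"].round(4))
E
```

```text
delta [-2.504  0.045 -0.069] curyaw 99.43 spin -0.004 F [-0.9 -0.2 -2.1]
8.5667 [0.64061132 0.11960574 0.14524029] [-0.9 -0.2 -2.1] [[-1.638e-01  9.865e-01 -3.100e-03]
 [ 9.865e-01  1.638e-01 -4.000e-04]
 [ 1.000e-04 -3.200e-03 -1.000e+00]]
```

Emit:
{"api": "arm_command", "payload": {
  "delta_pos": [
    [-0.3, 0.04, -0.07],
    [-0.6, 0.04, -0.07],
    [-0.9, 0.04, -0.07],
    [-1.2, 0.04, -0.07],
    [-1.5, 0.04, -0.07]
  ],
  "spin": [0, 0, 0, 0, 0],
  "grip": [1, 1, 1, 1, 1]
}}

```text
t: 8.98
tcp_pos: [0.6533, 0.0588, 0.1507]
tool_rot: [[-0.163, 0.987, 0.001], [0.987, 0.163, -0.0], [-0.0, 0.001, -1.0]]
force: [-0.2, -1.2, -2.3]
width: 0.0088
finger_force: 97.6
```

Emit:
{"api": "arm_command", "payload": {
  "delta_pos": [
    [-0.25, 0, 0],
    [-0.5, 0, 0],
    [-0.75, 0, 0],
    [-1.0, 0, 0],
    [-1.0, 0, 0]
  ],
  "spin": [0, 0, 0, 0, 0],
  "grip": [1, 1, 1, 1, 1]
}}

```text
t: 9.4
tcp_pos: [0.6598, 0.0192, 0.15]
tool_rot: [[-0.163, 0.987, -0.0], [0.987, 0.163, -0.0], [-0.0, -0.0, -1.0]]
force: [-0.8, -1.1, -2.3]
width: 0.0088
finger_force: 97.6
```

```bash
python3 - <<'E'
from h import *
delta((.6588,.0211,.148),99.45)
s=robot.read_state();print(s["t"],s["tcp_pos"],s["force"].round(1))
m=robot.camera_model("side")
a=snap("side","s1",(200,90,300,165),(800,600))
m=robot.camera_model("side")
for P in [(.670,-.046,.062),(.670,-.046,.129)]: print((proj(m,P)-[200,90])*8)
E
```

```text
delta [ 0.051 -0.016  0.051] curyaw 99.36 spin -0.018 F [-0.8 -1.1 -2.3]
9.4 [0.65976168 0.01921123 0.15004465] [-0.8 -1.1 -2.3]
[379.91413895 607.3343133 ]
[380.94309821 418.06458724]
```

View pics/s1.png

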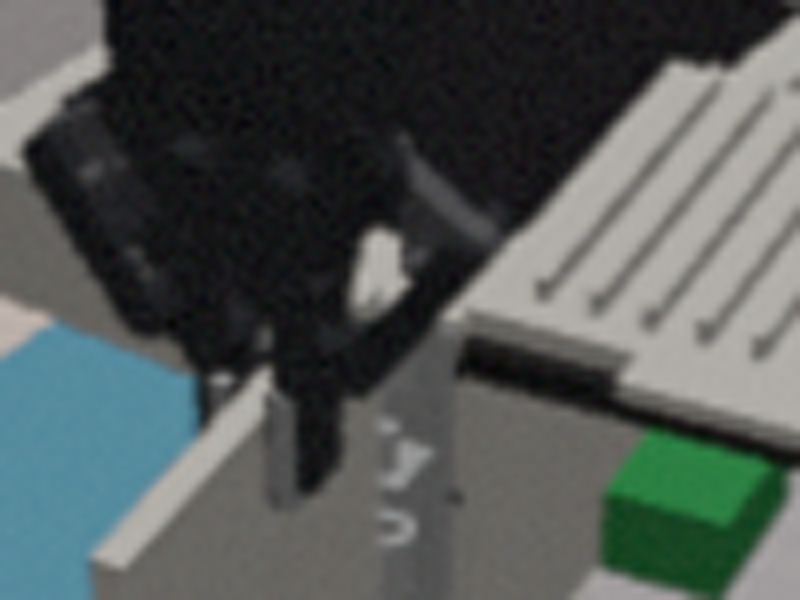

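Emit:
{"api": "arm_command", "payload": {
  "delta_pos": [
    [0.05, -0.015, 0.07],
    [0.05, -0.015, 0.14],
    [0.05, -0.015, 0.2],
    [0.05, -0.015, 0.2],
    [0.05, -0.015, 0.2]
  ],
  "spin": [-0.02, -0.02, -0.02, -0.02, -0.02],
  "grip": [1, 1, 1, 1, 1]
}}

```text
t: 9.87
tcp_pos: [0.6585, 0.0233, 0.1418]
tool_rot: [[-0.166, 0.986, -0.0], [0.986, 0.166, 0.0], [0.0, -0.0, -1.0]]
force: [-0.1, 0.7, -2.5]
width: 0.0086
finger_force: 97.6
```

Emit:
{"api": "arm_command", "payload": {
  "delta_pos": [
    [0, 0, 0.02],
    [0, 0, 0.04],
    [0, 0, 0.06],
    [0, 0, 0.06]
  ],
  "spin": [0, 0, 0, 0],
  "grip": [1, 1, 1, 1]
}}

```text
t: 10.2
tcp_pos: [0.6586, 0.0229, 0.1395]
tool_rot: [[-0.166, 0.986, -0.0], [0.986, 0.166, 0.0], [0.0, -0.0, -1.0]]
force: [1.0, -0.4, -2.5]
width: 0.0082
finger_force: 97.6
```

Emit:
{"api": "arm_command", "payload": {
  "delta_pos": [
    [-0.04, 0, 0],
    [-0.04, 0, 0],
    [-0.04, 0, 0.02],
    [-0.04, 0, 0.04],
    [-0.04, 0, 0.05]
  ],
  "spin": [0, 0, 0, 0, 0],
  "grip": [1, 1, 1, 1, 1]
}}

```text
t: 10.62
tcp_pos: [0.6588, 0.0213, 0.1375]
tool_rot: [[-0.166, 0.986, -0.0], [0.986, 0.166, -0.0], [0.0, -0.0, -1.0]]
force: [-0.5, -0.2, -1.9]
width: 0.0087
finger_force: 97.6
```

Emit:
{"api": "arm_command", "payload": {
  "delta_pos": [
    [0, 0, 0.02],
    [0, 0, 0.04],
    [0, 0, 0.04]
  ],
  "spin": [0, 0, 0],
  "grip": [1, 1, 1]
}}

```text
t: 10.87
tcp_pos: [0.6588, 0.0213, 0.1359]
tool_rot: [[-0.166, 0.986, -0.0], [0.986, 0.166, 0.0], [0.0, -0.0, -1.0]]
force: [1.1, -0.1, -2.7]
width: 0.0086
finger_force: 97.6
```

Emit:
{"api": "arm_command", "payload": {
  "delta_pos": [
    [0, 0, 0.02],
    [0, 0, 0.04],
    [0, 0, 0.04]
  ],
  "spin": [0, 0, 0],
  "grip": [1, 1, 1]
}}

```text
t: 11.12
tcp_pos: [0.6588, 0.0213, 0.1343]
tool_rot: [[-0.166, 0.986, -0.0], [0.986, 0.166, 0.0], [0.0, -0.0, -1.0]]
force: [-0.4, -0.3, -2.8]
width: 0.009
finger_force: 97.6
```

Emit:
{"api": "arm_command", "payload": {
  "delta_pos": [
    [0, 0, 0.02],
    [0, 0, 0.04],
    [0, 0, 0.04]
  ],
  "spin": [0, 0, 0],
  "grip": [1, 1, 1]
}}

```text
t: 11.37
tcp_pos: [0.6588, 0.0213, 0.1327]
tool_rot: [[-0.166, 0.986, -0.0], [0.986, 0.166, 0.0], [0.0, -0.0, -1.0]]
force: [-0.2, -0.1, -3.2]
width: 0.0086
finger_force: 97.6
```

Emit:
{"api": "arm_command", "payload": {
  "delta_pos": [
    [0, 0.025, 0],
    [0, 0.05, 0],
    [0, 0.05, 0]
  ],
  "spin": [0, 0, 0],
  "grip": [1, 1, 1]
}}

```text
t: 11.62
tcp_pos: [0.6604, 0.0215, 0.1327]
tool_rot: [[-0.165, 0.986, -0.002], [0.986, 0.165, -0.0], [-0.0, -0.002, -1.0]]
force: [-5.8, -1.4, -1.3]
width: 0.0084
finger_force: 97.9
```

Emit:
{"api": "arm_command", "payload": {
  "delta_pos": [
    [0, -0.05, 0],
    [0, -0.1, 0],
    [0, -0.1, 0]
  ],
  "spin": [0, 0, 0],
  "grip": [1, 1, 1]
}}

```text
t: 11.87
tcp_pos: [0.6571, 0.0209, 0.1331]
tool_rot: [[-0.166, 0.986, 0.001], [0.986, 0.166, -0.0], [-0.0, 0.001, -1.0]]
force: [3.2, -2.1, -4.6]
width: 0.0083
finger_force: 97.7
```

Emit:
{"api": "arm_command", "payload": {
  "delta_pos": [
    [0, 0.02, 0],
    [0, 0.045, 0],
    [0, 0.045, 0.04],
    [0, 0.045, 0.08],
    [0, 0.045, 0.1]
  ],
  "spin": [0, 0, 0, 0, 0],
  "grip": [1, 1, 1, 1, 1]
}}

```text
t: 12.28
tcp_pos: [0.6586, 0.0213, 0.1285]
tool_rot: [[-0.166, 0.986, -0.0], [0.986, 0.166, 0.0], [0.0, -0.0, -1.0]]
force: [0.1, 0.1, -2.6]
width: 0.0086
finger_force: 98.0
```

Emit:
{"api": "arm_command", "payload": {
  "delta_pos": [
    [0, 0, 0.03],
    [0, 0, 0.06],
    [0, 0, 0.09],
    [0, 0, 0.09]
  ],
  "spin": [0, 0, 0, 0],
  "grip": [1, 1, 1, 1]
}}

```text
t: 12.62
tcp_pos: [0.6586, 0.0213, 0.125]
tool_rot: [[-0.166, 0.986, -0.0], [0.986, 0.166, 0.0], [0.0, -0.0, -1.0]]
force: [-0.1, -0.7, -3.4]
width: 0.0085
finger_force: 98.0
```

Emit:
{"api": "arm_command", "payload": {
  "delta_pos": [
    [0, 0, 0.02],
    [0, 0, 0.04],
    [0, 0, 0.05],
    [0, 0, 0.05]
  ],
  "spin": [0, 0, 0, 0],
  "grip": [1, 1, 1, 1]
}}

```text
t: 12.95
tcp_pos: [0.6586, 0.0213, 0.1232]
tool_rot: [[-0.166, 0.986, -0.0], [0.986, 0.166, 0.0], [0.0, -0.0, -1.0]]
force: [0.5, -0.4, -3.1]
width: 0.0089
finger_force: 98.0
```

Emit:
{"api": "arm_command", "payload": {
  "delta_pos": [
    [0, 0, 0.02],
    [0, 0, 0.04],
    [0, 0, 0.04]
  ],
  "spin": [0, 0, 0],
  "grip": [1, 1, 1]
}}

```text
t: 13.2
tcp_pos: [0.6587, 0.0213, 0.1216]
tool_rot: [[-0.166, 0.986, 0.0], [0.986, 0.166, 0.0], [-0.0, 0.0, -1.0]]
force: [0.3, -0.0, -1.9]
width: 0.0085
finger_force: 98.1
```

Emit:
{"api": "arm_command", "payload": {
  "delta_pos": [
    [0, 0, 0.01],
    [0, 0, 0.02],
    [0, 0, 0.02]
  ],
  "spin": [0, 0, 0],
  "grip": [1, 1, 1]
}}

```text
t: 13.45
tcp_pos: [0.6588, 0.0214, 0.1214]
tool_rot: [[-0.166, 0.986, 0.001], [0.986, 0.166, 0.0], [-0.0, 0.001, -1.0]]
force: [-1.5, 1.5, 3.4]
width: 0.0089
finger_force: 98.9
```

Emit:
{"api": "arm_command", "payload": {
  "delta_pos": [
    [0, 0, 0.01],
    [0, 0, 0.02],
    [0, 0, 0.02]
  ],
  "spin": [0, 0, 0],
  "grip": [1, 1, 1]
}}

```text
t: 13.7
tcp_pos: [0.6589, 0.0215, 0.1212]
tool_rot: [[-0.166, 0.986, 0.001], [0.986, 0.166, 0.0], [-0.0, 0.001, -1.0]]
force: [-3.4, 2.6, 9.0]
width: 0.0087
finger_force: 99.8
```

Emit:
{"api": "arm_command", "payload": {
  "delta_pos": [
    [0, 0, -0.03],
    [0, 0, -0.03],
    [0, 0, -0.03],
    [0, 0, -0.03],
    [0, 0, -0.03]
  ],
  "spin": [0, 0, 0, 0, 0],
  "grip": [1, 0.7, 0.5, 0.3, 0.3]
}}

```text
t: 14.12
tcp_pos: [0.6586, 0.0213, 0.1211]
tool_rot: [[-0.166, 0.986, -0.0], [0.986, 0.166, 0.0], [0.0, -0.0, -1.0]]
force: [-0.2, 0.3, 0.3]
width: 0.0569
finger_force: 0.0
```

Emit:
{"api": "arm_command", "payload": {
  "delta_pos": [
    [0, 0, 0],
    [0, 0, 0],
    [0, 0, 0],
    [0, 0, 0],
    [0, 0, 0]
  ],
  "spin": [0, 0, 0, 0, 0],
  "grip": [0.3, 0.3, 0.3, 0.3, 0.3]
}}

```text
t: 14.53
tcp_pos: [0.6587, 0.0213, 0.1213]
tool_rot: [[-0.166, 0.986, 0.0], [0.986, 0.166, 0.0], [0.0, 0.0, -1.0]]
force: [0.5, -0.0, -0.8]
width: 0.0594
finger_force: 0.0
```

Released with clearance. Lift, view to verify the door stands seated.

Emit:
{"api": "arm_command", "payload": {
  "delta_pos": [
    [0, 0, -0.3],
    [0, 0, -0.7],
    [0, 0, -1.1],
    [0, 0, -1.5],
    [0, 0, -1.9]
  ],
  "spin": [0, 0, 0, 0, 0],
  "grip": [0.3, 0.3, 0.3, 0.3, 0.3]
}}

```text
t: 14.95
tcp_pos: [0.6587, 0.0213, 0.1992]
tool_rot: [[-0.166, 0.986, 0.001], [0.986, 0.166, -0.0], [-0.0, 0.001, -1.0]]
force: [0.2, 0.4, 0.2]
width: 0.0597
finger_force: 0.0
```

Emit:
{"api": "arm_command", "payload": {
  "delta_pos": [
    [0, 0.3, 0],
    [0.2, 0.6, 0],
    [0.4, 0.9, 0],
    [0.55, 1.1, 0],
    [0.55, 1.1, 0]
  ],
  "spin": [0, 0, 0, 0, 0],
  "grip": [1, 1, 1, 1, 1],
  "newtons": 30
}}

```text
t: 15.37
tcp_pos: [0.6992, 0.0514, 0.1976]
tool_rot: [[-0.167, 0.986, 0.0], [0.986, 0.167, 0.0], [0.0, 0.0, -1.0]]
force: [-0.2, -0.1, 0.7]
width: 0.0003
finger_force: 0.0
```

```bash
python3 - <<'E'
from h import *
s=robot.read_state();print(s["t"],s["tcp_pos"],s["force"].round(1),s["width"],s["q"].round(2))
m=snap("wrist","w4",None,(800,600))
import pickle;pickle.dump((s,m),open("m4.pkl","wb"))
h=np.array([.670,-.0458]);a=np.radians(9.45);R=np.array([[np.cos(a),-np.sin(a)],[np.sin(a),np.cos(a)]])
for l in [(-5,12),(5,12),(5,152),(-5,152)]:
    print((proj(m,[*(h+R@np.array(l)/1000),.155])/.64).round(0))
E
```

```text
15.3667 [0.69915768 0.05143116 0.19760878] [-0.2 -0.1  0.7] 0.0002911759922771738 [ 0.04  0.18  1.42  0.    1.54 -0.13]
[301. 471.]
[320. 471.]
[302. 205.]
[279. 205.]
```

View pics/w4.png

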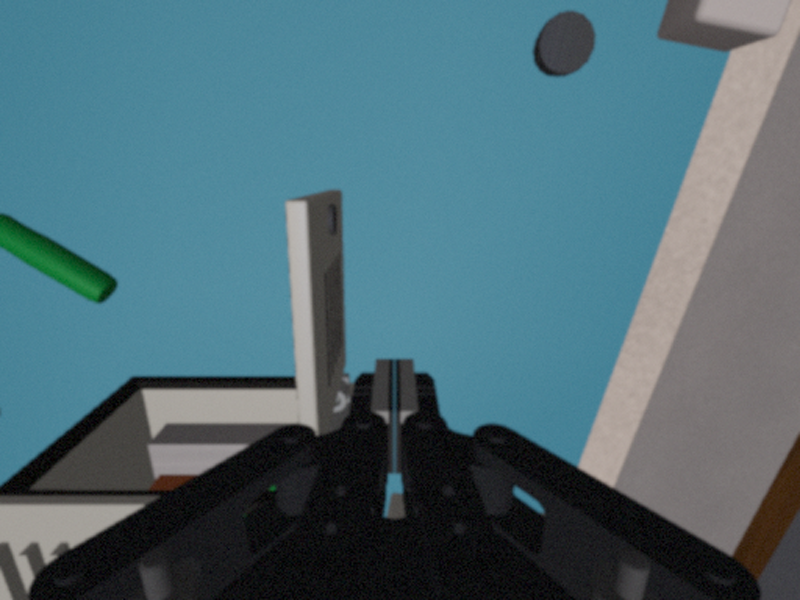

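Emit:
{"api": "arm_command", "payload": {
  "delta_pos": [
    [0, 0, 0.4],
    [0, 0, 0.8],
    [0, 0, 1.2],
    [0, 0, 1.6],
    [0, 0, 1.75]
  ],
  "spin": [0, 0, 0, 0, 0],
  "grip": [1, 1, 1, 1, 1]
}}

```text
t: 15.83
tcp_pos: [0.6972, 0.0498, 0.1251]
tool_rot: [[-0.165, 0.986, -0.003], [0.986, 0.165, -0.0], [0.0, -0.003, -1.0]]
force: [0.1, -0.3, -1.3]
width: -0.0001
finger_force: 0.0
```

Emit:
{"api": "arm_command", "payload": {
  "delta_pos": [
    [0, -0.12, 0],
    [0, -0.24, 0],
    [0, -0.36, 0],
    [0, -0.48, 0],
    [0, -0.6, 0]
  ],
  "spin": [0, 0, 0, 0, 0],
  "grip": [1, 1, 1, 1, 1]
}}

```text
t: 16.25
tcp_pos: [0.6744, 0.0462, 0.1284]
tool_rot: [[-0.166, 0.986, 0.001], [0.986, 0.166, 0.0], [-0.0, 0.001, -1.0]]
force: [0.1, 0.0, 0.1]
width: 0.0003
finger_force: 0.2
```

Emit:
{"api": "arm_command", "payload": {
  "delta_pos": [
    [0.022, -0.118, 0],
    [0.039, -0.238, 0],
    [0.049, -0.358, 0],
    [0.052, -0.478, 0],
    [0.05, -0.6, 0]
  ],
  "spin": [-0.6, -1.2, -1.8, -2.4, -3.0],
  "grip": [1, 1, 1, 1, 1]
}}

```text
t: 16.67
tcp_pos: [0.6503, 0.0443, 0.1279]
tool_rot: [[-0.418, 0.909, 0.001], [0.909, 0.418, 0.0], [-0.0, 0.001, -1.0]]
force: [-0.4, -0.1, 0.4]
width: -0.0002
finger_force: 0.1
```

Emit:
{"api": "arm_command", "payload": {
  "delta_pos": [
    [0.022, -0.118, 0],
    [0.039, -0.238, 0],
    [0.049, -0.358, 0],
    [0.052, -0.478, 0],
    [0.05, -0.6, 0]
  ],
  "spin": [-0.6, -1.2, -1.8, -2.4, -3.0],
  "grip": [1, 1, 1, 1, 1]
}}

```text
t: 17.08
tcp_pos: [0.6277, 0.0361, 0.1279]
tool_rot: [[-0.639, 0.77, 0.001], [0.77, 0.639, 0.0], [-0.001, 0.001, -1.0]]
force: [0.5, -0.3, 0.4]
width: -0.0001
finger_force: 0.2
```

Emit:
{"api": "arm_command", "payload": {
  "delta_pos": [
    [0.022, -0.118, 0],
    [0.039, -0.238, 0],
    [0.049, -0.358, 0],
    [0.052, -0.478, 0],
    [0.05, -0.6, 0]
  ],
  "spin": [-0.6, -1.2, -1.8, -2.4, -3.0],
  "grip": [1, 1, 1, 1, 1]
}}

```text
t: 17.5
tcp_pos: [0.6079, 0.0223, 0.1279]
tool_rot: [[-0.816, 0.578, 0.001], [0.578, 0.816, 0.0], [-0.001, 0.001, -1.0]]
force: [-0.6, -0.7, 0.0]
width: -0.0001
finger_force: 0.2
```

Emit:
{"api": "arm_command", "payload": {
  "delta_pos": [
    [0.022, -0.118, 0],
    [0.039, -0.238, 0],
    [0.049, -0.358, 0],
    [0.052, -0.478, 0],
    [0.05, -0.6, 0]
  ],
  "spin": [-0.6, -1.2, -1.8, -2.4, -3.0],
  "grip": [1, 1, 1, 1, 1]
}}

```text
t: 17.92
tcp_pos: [0.5924, 0.0039, 0.1279]
tool_rot: [[-0.938, 0.347, 0.001], [0.347, 0.938, 0.0], [-0.001, 0.0, -1.0]]
force: [0.3, -1.1, -0.7]
width: 0.0001
finger_force: 0.1
```

```bash
python3 - <<'E'
from h import *
s=robot.read_state();h=np.array([.670,-.0458]);a=np.radians(9.45);R=np.array([[np.cos(a),-np.sin(a)],[np.sin(a),np.cos(a)]])
print(s["t"],s["tcp_pos"],s["force"].round(1),s["finger_force"],s["q"].round(2),"case",R.T@(s["tcp_pos"][:2]-h)*1000)
snap("side","s2",(190,80,350,200),(800,600))
E
```

```text
17.9167 [0.59238675 0.00389756 0.12791806] [ 0.3 -1.1 -0.7] 0.10971987387165427 [-0.04 -0.02  1.75  0.    1.41 -1.25] case [-68.40029859  61.76620071]
```

View pics/s2.png

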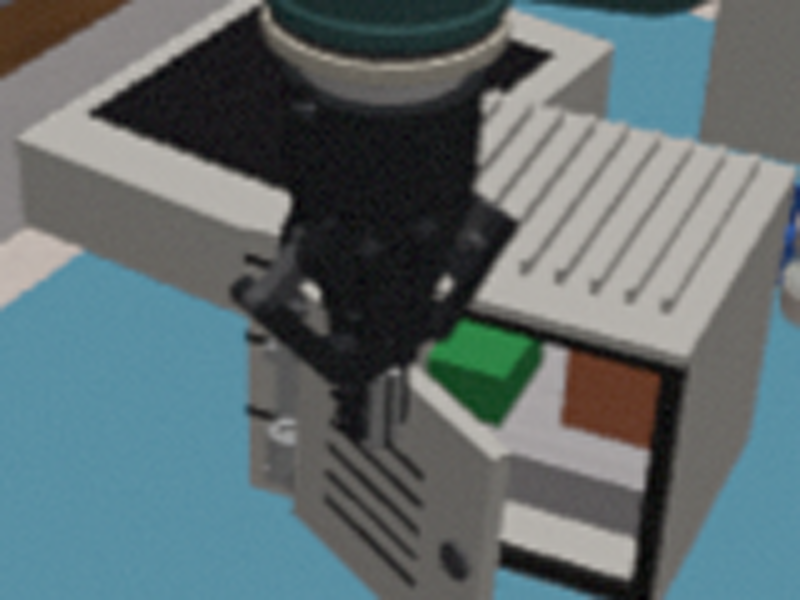

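Emit:
{"api": "arm_command", "payload": {
  "delta_pos": [
    [0, 0.2, 0],
    [0, 0.5, 0],
    [0, 0.8, -0.1],
    [0, 0.8, -0.2],
    [0, 0.8, -0.3]
  ],
  "spin": [0, 0, 0, 0, 0],
  "grip": [1, 1, 1, 1, 1]
}}

```text
t: 18.38
tcp_pos: [0.6043, 0.0354, 0.1397]
tool_rot: [[-0.937, 0.349, -0.0], [0.349, 0.937, 0.0], [0.0, -0.0, -1.0]]
force: [0.7, 0.8, 0.1]
width: 0.0
finger_force: 0.0
```

Emit:
{"api": "arm_command", "payload": {
  "delta_pos": [
    [0, 0, 0],
    [0, 0, 0],
    [0, 0, 0],
    [0, 0, 0],
    [0, 0, 0]
  ],
  "spin": [1.2, 2.4, 3.6, 4.8, 6],
  "grip": [1, 1, 1, 1, 1]
}}

```text
t: 18.8
tcp_pos: [0.6041, 0.0342, 0.1397]
tool_rot: [[-0.632, 0.775, 0.0], [0.775, 0.632, -0.0], [-0.0, 0.0, -1.0]]
force: [0.1, 0.3, -0.7]
width: 0.0
finger_force: 0.0
```

Emit:
{"api": "arm_command", "payload": {
  "delta_pos": [
    [0, 0, 0],
    [0, 0, 0],
    [0, 0, 0],
    [0, 0, 0],
    [0, 0, 0]
  ],
  "spin": [1.2, 2.4, 3.6, 4.8, 6.05],
  "grip": [1, 1, 1, 1, 1]
}}

```text
t: 19.22
tcp_pos: [0.6041, 0.0341, 0.1397]
tool_rot: [[-0.156, 0.988, 0.0], [0.988, 0.156, -0.0], [-0.0, 0.0, -1.0]]
force: [0.8, 0.8, 0.7]
width: -0.0
finger_force: 0.0
```

Emit:
{"api": "arm_command", "payload": {
  "delta_pos": [
    [0.26, -0.2, 0],
    [0.26, -0.5, 0],
    [0.26, -0.8, 0],
    [0.26, -1.07, 0],
    [0.26, -1.07, 0]
  ],
  "spin": [0, 0, 0, 0, 0],
  "grip": [1, 1, 1, 1, 1]
}}

```text
t: 19.63
tcp_pos: [0.5585, 0.0376, 0.1397]
tool_rot: [[-0.163, 0.987, 0.0], [0.987, 0.163, -0.0], [-0.0, 0.0, -1.0]]
force: [-0.4, -0.2, 0.2]
width: -0.0
finger_force: 0.0
```

```bash
cat >> h.py <<'E'
def case():
    s=robot.read_state();h=np.array([.670,-.0458]);a=np.radians(9.45);R=np.array([[np.cos(a),-np.sin(a)],[np.sin(a),np.cos(a)]])
    print(s["t"],s["tcp_pos"],s["force"].round(1),s["finger_force"],"case",(R.T@(s["tcp_pos"][:2]-h)*1000).round(1))
E
python3 -c "
from h import *
case();delta((.58,0,.14),99.45)"
```

```text
19.6333 [0.55849451 0.03758215 0.13969281] [-0.4 -0.2  0.2] 0.0 case [-96.3 100.6]
delta [-1.015  0.377 -0.008] curyaw 99.39 spin -0.012 F [-0.4 -0.2  0.2]
```

Emit:
{"api": "arm_command", "payload": {
  "delta_pos": [
    [-0.15, 0, 0],
    [-0.3, 0, 0],
    [-0.45, 0, 0],
    [-0.6, 0, 0],
    [-0.75, 0, 0]
  ],
  "spin": [0, 0, 0, 0, 0],
  "grip": [1, 1, 1, 1, 1]
}}

```text
t: 20.05
tcp_pos: [0.5652, 0.007, 0.1391]
tool_rot: [[-0.161, 0.987, -0.0], [0.987, 0.161, 0.0], [0.0, -0.0, -1.0]]
force: [-0.2, -0.5, 1.0]
width: 0.0002
finger_force: 0.0
```

Emit:
{"api": "arm_command", "payload": {
  "delta_pos": [
    [-0.15, 0, 0],
    [-0.3, 0, 0],
    [-0.45, 0, 0],
    [-0.6, 0, 0],
    [-0.75, 0, 0]
  ],
  "spin": [0, 0, 0, 0, 0],
  "grip": [1, 1, 1, 1, 1]
}}

```text
t: 20.47
tcp_pos: [0.5698, -0.0225, 0.1393]
tool_rot: [[-0.161, 0.987, -0.0], [0.987, 0.161, -0.0], [-0.0, -0.0, -1.0]]
force: [-0.6, 0.9, 0.5]
width: 0.0
finger_force: 0.1
```

Emit:
{"api": "arm_command", "payload": {
  "delta_pos": [
    [-0.06, 0, 0],
    [-0.12, 0, 0],
    [-0.18, 0, 0],
    [-0.24, 0, 0],
    [-0.3, 0, 0]
  ],
  "spin": [0, 0, 0, 0, 0],
  "grip": [1, 1, 1, 1, 1]
}}

```text
t: 20.88
tcp_pos: [0.5717, -0.0337, 0.1393]
tool_rot: [[-0.161, 0.987, 0.0], [0.987, 0.161, 0.0], [0.0, 0.0, -1.0]]
force: [-0.2, -0.3, 0.6]
width: 0.0001
finger_force: 0.1
```

Emit:
{"api": "arm_command", "payload": {
  "delta_pos": [
    [-0.03, 0, 0],
    [-0.06, 0, 0],
    [-0.09, 0, 0],
    [-0.12, 0, 0],
    [-0.15, 0, 0]
  ],
  "spin": [0, 0, 0, 0, 0],
  "grip": [1, 1, 1, 1, 1]
}}

```text
t: 21.3
tcp_pos: [0.5726, -0.0397, 0.1393]
tool_rot: [[-0.161, 0.987, -0.0], [0.987, 0.161, 0.0], [0.0, -0.0, -1.0]]
force: [-0.3, -0.4, -0.7]
width: 0.0001
finger_force: 0.1
```

```bash
python3 -c "
from h import *
case()"
```

```text
21.3 [ 0.57258995 -0.0396619   0.1392924 ] [-0.3 -0.4 -0.7] 0.0945367412896303 case [-95.1  22. ]
```

Emit:
{"api": "arm_command", "payload": {
  "delta_pos": [
    [-0.03, 0, 0],
    [-0.06, 0, 0],
    [-0.09, 0, 0],
    [-0.12, 0, 0],
    [-0.12, 0, 0]
  ],
  "spin": [0, 0, 0, 0, 0],
  "grip": [1, 1, 1, 1, 1]
}}

```text
t: 21.72
tcp_pos: [0.5734, -0.0445, 0.1393]
tool_rot: [[-0.161, 0.987, 0.0], [0.987, 0.161, -0.0], [-0.0, 0.0, -1.0]]
force: [-0.5, 0.2, -0.7]
width: 0.0
finger_force: 0.1
```

Emit:
{"api": "arm_command", "payload": {
  "delta_pos": [
    [-0.02, 0, 0],
    [-0.04, 0, 0],
    [-0.04, 0, 0]
  ],
  "spin": [0, 0, 0],
  "grip": [1, 1, 1]
}}

```text
t: 21.97
tcp_pos: [0.5736, -0.046, 0.1393]
tool_rot: [[-0.161, 0.987, 0.0], [0.987, 0.161, -0.0], [-0.0, 0.0, -1.0]]
force: [0.1, 0.3, -0.2]
width: 0.0
finger_force: 0.1
```

```bash
python3 -c "
from h import *
case()"
```

```text
21.9667 [ 0.57363843 -0.0460175   0.13931973] [ 0.1  0.3 -0.2] 0.06669019016044331 case [-95.1  15.6]
```

Emit:
{"api": "arm_command", "payload": {
  "delta_pos": [
    [-0.02, 0, 0],
    [-0.04, 0, 0],
    [-0.04, 0, 0]
  ],
  "spin": [0, 0, 0],
  "grip": [1, 1, 1]
}}

```text
t: 22.22
tcp_pos: [0.5738, -0.0468, 0.1393]
tool_rot: [[-0.162, 0.987, -0.0], [0.987, 0.162, 0.002], [0.002, -0.0, -1.0]]
force: [-1.0, 5.9, 1.0]
width: 0.0
finger_force: 3.6
```

Emit:
{"api": "arm_command", "payload": {
  "delta_pos": [
    [-0.02, 0, 0],
    [-0.03, 0, 0],
    [-0.03, 0, 0]
  ],
  "spin": [0, 0, 0],
  "grip": [1, 1, 1]
}}

```text
t: 22.47
tcp_pos: [0.5738, -0.0469, 0.1393]
tool_rot: [[-0.162, 0.987, -0.001], [0.987, 0.162, 0.004], [0.004, -0.0, -1.0]]
force: [-3.9, 15.8, 2.8]
width: -0.0005
finger_force: 8.3
```

```bash
python3 -c "
from h import *
case()
snap('side','s3',(215,90,325,172),(800,600))"
```

```text
22.4667 [ 0.57377575 -0.04688649  0.13932569] [-3.9 15.8  2.8] 8.271403047256172 case [-95.1  14.7]
```

View pics/s3.png

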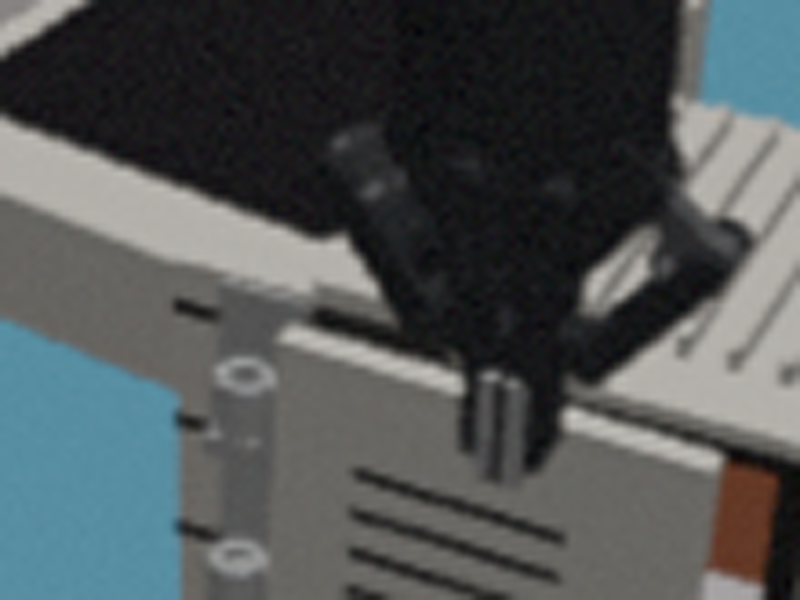

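```bash
python3 - <<'E'
from h import *
m=robot.camera_model("side")
h=np.array([.670,-.0458]);a=np.radians(9.45);R=np.array([[np.cos(a),-np.sin(a)],[np.sin(a),np.cos(a)]])
sc=np.array([800/110,600/82])
for l,z in [((-152,5),155),((-152,-5),155),((-12,5),155),((-12,-5),155),((-178,1),166),((-178,1),160),((-66,1),166),((0,0),65),((0,0),135)]:
    print(l,z,((proj(m,[*(h+R@np.array(l)/1000),z/1000])-[215,90])*sc).round())
E
```

```text
(-152, 5) 155 [706. 454.]
(-152, -5) 155 [718. 436.]
(-12, 5) 155 [266. 330.]
(-12, -5) 155 [280. 313.]
(-178, 1) 166 [802. 439.]
(-178, 1) 160 [799. 457.]
(-66, 1) 166 [438. 338.]
(0, 0) 65 [236. 548.]
(0, 0) 135 [237. 366.]
```

Emit:
{"api": "arm_command", "payload": {
  "delta_pos": [
    [0.01, 0, 0],
    [0.03, 0, 0],
    [0.05, 0, 0],
    [0.08, 0, 0],
    [0.12, 0, 0]
  ],
  "spin": [0, 0, 0, 0, 0],
  "grip": [1, 1, 1, 1, 1]
}}

```text
t: 22.93
tcp_pos: [0.5733, -0.044, 0.1393]
tool_rot: [[-0.161, 0.987, 0.0], [0.987, 0.161, -0.0], [-0.0, 0.0, -1.0]]
force: [0.5, -0.2, -0.1]
width: 0.0
finger_force: 0.0
```

Emit:
{"api": "arm_command", "payload": {
  "delta_pos": [
    [0.3, 0, 0],
    [0.7, 0, 0],
    [1.2, 0, 0],
    [1.7, 0, 0],
    [2.2, 0, 0]
  ],
  "spin": [0, 0, 0, 0, 0],
  "grip": [1, 1, 1, 1, 1]
}}

```text
t: 23.35
tcp_pos: [0.5587, 0.0442, 0.1393]
tool_rot: [[-0.161, 0.987, 0.0], [0.987, 0.161, 0.0], [0.0, 0.0, -1.0]]
force: [0.3, 0.9, 0.5]
width: 0.0
finger_force: 0.0
```

Emit:
{"api": "arm_command", "payload": {
  "delta_pos": [
    [0, 0, -0.6],
    [0, 0, -1.4],
    [0, 0, -2.2],
    [0, 0, -3],
    [0, 0, -3]
  ],
  "spin": [0, 0, 0, 0, 0],
  "grip": [1, 1, 1, 1, 1]
}}

```text
t: 23.77
tcp_pos: [0.5602, 0.0436, 0.2662]
tool_rot: [[-0.161, 0.987, 0.008], [0.987, 0.161, 0.0], [-0.001, 0.008, -1.0]]
force: [0.8, -0.6, 0.8]
width: -0.0003
finger_force: 0.0
```

```bash
python3 - <<'E'
from h import *
case()
m=snap("side","s4")
a=cv2.imread("pics/s3_raw.png",0).astype(int);b=cv2.imread("pics/s4_raw.png",0).astype(int)
for r in (158,164,170): print(r,"before",a[r,300:325],"after",b[r,300:325])
for c in (256,262,305,310): print(c,"before",a[132:162,c],"after",b[132:162,c])
w=robot.camera_model("wrist");robot.read_camera("wrist")
for n in("side","wrist"): print(n,[(np.round(np.array(d["rect"])*[512,384,512,384]).tolist(),round(d["score"],2)) for d in robot.look_for(n,"door_center")[:2]])
E
```

```text
23.7667 [0.56022956 0.04360415 0.26623448] [ 0.8 -0.6  0.8] 0.0 case [-93.6 106.2]
158 before [101 101 103 100 104 101 103 102 102 104 100 105 101  86  70  65  66  67
  64  65  63  44  21  17  19] after [ 98 100  98  99  97 100  99 100  99  99  99 101  99  86  65  61  65  62
  64  68  60  48  22   6  12]
164 before [102 100 103 102 102 104 104 101 102 101 105 105  92  69  67  67  67  69
  68  66  50  16  16  20  18] after [ 97 100  98 101  99 100  98  99 101 100 100  99  83  66  63  69  64  62
  65  63  46  23  17  12  20]
170 before [101 104 104 101 103 102 102 105 104 101 106 126 161 161 162 161 160 159
 153 124  45  14  18  13  50] after [100  98  99 101  98 100 101  99 100 100 108 133 157 158 158 156 155 155
 153 119  40  13  18  20  44]
256 before [ 87  83 120 178 177 141 103 102 103 103 105 102 102 103 102 103 102 101
 103 102 101 103 101 103 105 101 103 101 102 102] after [ 86  82 120 176 174 143  99  97  99 101 101  99 100 100  98  98 101  98
 100  97 100 100  98  99 100 100 100  99  99 100]
262 before [ 83  36  23  57 133 180 176 124 103 103 101 101 102 101 101 103 102 102
 103 102 104 102  98 102 103 101 102  93  94 102] after [ 78  32  24  52 126 176 172 133  98  98 101  98 100  98 100 100  98  99
 100  98  99  99  94  99  99 102  96  90  91 101]
305 before [ 20  19  23  41  93 159 178 177 176 177 176 177 173 136 100  81  62 141
 179 174 126 100 104 102 101 102 101 103 103 101] after [129 153 172 175 173 174 173 172 171 173 173 174 169 132 100  77  40  98
 173 173 142 100  97  99  98  99 100 100  97  98]
310 before [ 81 135 164 137 124 147 165 176 177 176 176 176 177 175 162 110  96  44
  84 170 179 166 105  98 102 103 100 103 101 104] after [171 168 156 133 120 143 161 173 172 173 172 173 174 172 156 106  90  42
  84 171 175 169 112 100  98 102  99  99 101 102]
side [([246.0, 137.0, 314.0, 200.0], 0.85)]
wrist [([199.0, 226.0, 344.0, 279.0], 0.95)]
```

```bash
python3 - <<'E'
from h import *
m=robot.camera_model("wrist");im=cv2.GaussianBlur(robot.read_camera("wrist"),(0,0),.7).mean(2)
h=np.array([.670,-.0458]);a=np.radians(9.45);R=np.array([[np.cos(a),-np.sin(a)],[np.sin(a),np.cos(a)]])
ys=np.arange(-16,16,1.)
print(ys.astype(int).tolist())
for x in (-22,-45,-110,-125,-140,-148):
    p=np.float32([proj(m,[*(h+R@np.array([x,y])/1000),.155]) for y in ys])
    print(x,cv2.remap(np.float32(im),p[:,0],p[:,1],1).ravel().astype(int).tolist())
E
```

```text
[-16, -15, -14, -13, -12, -11, -10, -9, -8, -7, -6, -5, -4, -3, -2, -1, 0, 1, 2, 3, 4, 5, 6, 7, 8, 9, 10, 11, 12, 13, 14, 15]
-22 [25, 23, 22, 19, 18, 17, 15, 13, 12, 12, 12, 14, 14, 14, 15, 19, 24, 28, 29, 27, 20, 14, 11, 9, 12, 15, 17, 21, 31, 46, 61, 72]
-45 [12, 12, 13, 13, 13, 12, 13, 14, 14, 14, 15, 14, 11, 8, 9, 10, 11, 13, 15, 18, 26, 39, 53, 65, 71, 74, 76, 77, 77, 77, 77, 77]
-110 [13, 13, 13, 12, 12, 12, 12, 13, 15, 16, 15, 14, 15, 17, 15, 13, 12, 13, 15, 15, 15, 15, 15, 16, 15, 15, 15, 13, 13, 15, 16, 17]
-125 [13, 12, 11, 10, 10, 13, 14, 16, 17, 17, 15, 13, 11, 10, 9, 10, 11, 12, 11, 10, 10, 12, 15, 16, 15, 14, 13, 13, 14, 14, 14, 15]
-140 [14, 12, 12, 13, 14, 12, 12, 12, 13, 13, 11, 10, 9, 10, 10, 11, 12, 13, 14, 15, 17, 20, 25, 37, 51, 64, 72, 76, 77, 76, 77, 77]
-148 [11, 13, 13, 14, 15, 15, 16, 17, 17, 15, 15, 13, 12, 14, 13, 11, 11, 13, 15, 22, 37, 57, 77, 83, 80, 76, 74, 75, 75, 75, 75, 75]
```

```bash
python3 - <<'E'
from h import *
m=robot.camera_model("side")
h=np.array([.670,-.0458]);a=np.radians(9.45);R=np.array([[np.cos(a),-np.sin(a)],[np.sin(a),np.cos(a)]])
for uv in [(256,137.1),(262,139),(305,152.1),(310,153.55)]:
    print(uv,(R.T@(at_z(m,uv,.155)[:2]-h)*1000).round(1))
robot.read_camera("side")
E
```

```text
(256, 137.1) [-24.    7.8]
(262, 139) [-38.7   8.5]
(305, 152.1) [-138.7   11.9]
(310, 153.55) [-149.8   12. ]
```

```bash
python3 - <<'E'
from h import *
m=robot.camera_model("side")
h=np.array([.670,-.0458]);a=np.radians(9.45);R=np.array([[np.cos(a),-np.sin(a)],[np.sin(a),np.cos(a)]])
im=cv2.imread("pics/s4_raw.png",0).astype(float)
def fit(y0,y1,z,thr,cols,name):
    P=[]
    for c in cols:
        # search bright->dark crossing near predicted edge
        for r in np.arange(y0(c),y1(c)):
            r=int(r)
            if im[r,c]>thr>=im[r+1,c]:
                rr=r+(im[r,c]-thr)/(im[r,c]-im[r+1,c]);P.append((R.T@(at_z(m,(c,rr),z)[:2]-h)*1000));break
    P=np.array(P);k=np.polyfit(P[:,0],P[:,1],1);res=P[:,1]-np.polyval(k,P[:,0]);ok=abs(res)<1
    k=np.polyfit(P[ok,0],P[ok,1],1);print(name,len(P),ok.sum(),"slope deg",np.degrees(np.arctan(k[0])).round(2),"y at -24,-90,-150",np.polyval(k,[-24,-90,-150]).round(1),P[ok][[0,-1]].round(0).tolist())
d=lambda c:137.1+(c-256)*.305
fit(lambda c:d(c)-2,lambda c:d(c)+3,.155,138,range(256,312),"door")
lp=lambda c:145+(c-305)*.3
fit(lambda c:lp(c)-3,lambda c:lp(c)+3,.166,135,range(278,322),"lip")
E
```

```text
door 56 56 slope deg -2.02 y at -24,-90,-150 [ 7.6 10.  12.1] [[-24.0, 8.0], [-152.0, 12.0]]
lip 44 37 slope deg 0.17 y at -24,-90,-150 [3.2 3.  2.8] [[-82.0, 3.0], [-169.0, 3.0]]
```

Emit:
{"api": "arm_command", "payload": {
  "delta_pos": [
    [0, 0.3, 0.5],
    [0, 0.6, 1.2],
    [0, 0.9, 1.9],
    [0, 1.2, 2.6],
    [0, 1.29, 3.0]
  ],
  "spin": [0, 0, 0, 0, 0],
  "grip": [1, 1, 1, 1, 1]
}}

```text
t: 24.48
tcp_pos: [0.6096, 0.0514, 0.1346]
tool_rot: [[-0.161, 0.987, -0.004], [0.987, 0.161, -0.0], [0.001, -0.004, -1.0]]
force: [-0.2, -0.4, -0.2]
width: -0.0
finger_force: 0.0
```

Emit:
{"api": "arm_command", "payload": {
  "delta_pos": [
    [-0.4, 0, 0],
    [-0.9, 0, 0],
    [-1.4, 0, 0],
    [-1.85, 0, 0],
    [-1.95, 0, 0]
  ],
  "spin": [0, 0, 0, 0, 0],
  "grip": [1, 1, 1, 1, 1]
}}

```text
t: 24.9
tcp_pos: [0.6224, -0.0278, 0.1381]
tool_rot: [[-0.16, 0.987, -0.002], [0.987, 0.16, -0.0], [-0.0, -0.002, -1.0]]
force: [0.3, 0.1, 0.1]
width: 0.0001
finger_force: 0.0
```

```bash
python3 -c "
from h import *
case();delta((.58,0,.146),99.45)"
```

```text
24.9 [ 0.6224065  -0.02775772  0.13814468] [0.3 0.1 0.1] 0.0 case [-44.   25.6]
delta [ 0.854 -0.936 -0.195] curyaw 99.19 spin -0.052 F [0.3 0.1 0.1]
```

Emit:
{"api": "arm_command", "payload": {
  "delta_pos": [
    [0, 0, -0.2],
    [0, 0, -0.2],
    [-0.05, 0, -0.2],
    [-0.1, 0, -0.2],
    [-0.15, 0, -0.2]
  ],
  "spin": [0, 0, 0, 0, 0],
  "grip": [1, 1, 1, 1, 1]
}}

```text
t: 25.32
tcp_pos: [0.6235, -0.0312, 0.1472]
tool_rot: [[-0.162, 0.987, -0.0], [0.987, 0.162, 0.0], [0.0, -0.0, -1.0]]
force: [-0.6, 0.3, 0.1]
width: 0.0001
finger_force: 0.0
```

Emit:
{"api": "arm_command", "payload": {
  "delta_pos": [
    [-0.03, 0, 0],
    [-0.06, 0, 0],
    [-0.09, 0, 0],
    [-0.09, 0, 0]
  ],
  "spin": [0, 0, 0, 0],
  "grip": [1, 1, 1, 1]
}}

```text
t: 25.65
tcp_pos: [0.6242, -0.0354, 0.1472]
tool_rot: [[-0.161, 0.987, -0.0], [0.987, 0.161, -0.0], [-0.0, -0.0, -1.0]]
force: [0.0, 0.4, -0.1]
width: 0.0001
finger_force: 0.0
```

Emit:
{"api": "arm_command", "payload": {
  "delta_pos": [
    [-0.02, 0, 0],
    [-0.03, 0, 0],
    [-0.03, 0, 0]
  ],
  "spin": [0, 0, 0],
  "grip": [1, 1, 1]
}}

```text
t: 25.9
tcp_pos: [0.6244, -0.0365, 0.1473]
tool_rot: [[-0.161, 0.987, 0.0], [0.987, 0.161, -0.0], [-0.0, 0.0, -1.0]]
force: [0.1, -0.7, 0.2]
width: -0.0003
finger_force: 0.0
```

```bash
cat > chk.py <<'E'
from h import *
def chk():
    m=robot.camera_model("side")
    h=np.array([.670,-.0458]);a=np.radians(9.45);R=np.array([[np.cos(a),-np.sin(a)],[np.sin(a),np.cos(a)]])
    im=robot.read_camera("side").mean(2)
    P=[]
    for c in range(256,312):
        d=137.1+(c-256)*.305
        for r in range(int(d-3),int(d+3)):
            if im[r,c]>138>=im[r+1,c]:
                P.append(R.T@(at_z(m,(c,r+(im[r,c]-138)/(im[r,c]-im[r+1,c])),.155)[:2]-h)*1000);break
    P=np.array(P);k=np.polyfit(P[:,0],P[:,1],1);ok=abs(P[:,1]-np.polyval(k,P[:,0]))<.8
    k=np.polyfit(P[ok,0],P[ok,1],1);print(len(P),ok.sum(),"slope",np.degrees(np.arctan(k[0])).round(2),np.polyval(k,[-24,-90,-150]).round(1))
    case()
E
python3 -c "
from chk import *
chk()"
```

```text
42 42 slope -2.03 [ 7.6  9.9 12. ]
25.95 [ 0.62435957 -0.03644026  0.14729706] [-0.3  0.6  0.1] 0.0 case [-43.5  16.7]
```

Emit:
{"api": "arm_command", "payload": {
  "delta_pos": [
    [-0.02, 0, 0],
    [-0.04, 0, 0],
    [-0.05, 0, 0],
    [-0.05, 0, 0]
  ],
  "spin": [0, 0, 0, 0],
  "grip": [1, 1, 1, 1]
}}

```text
t: 26.28
tcp_pos: [0.6246, -0.0382, 0.1473]
tool_rot: [[-0.161, 0.987, -0.0], [0.987, 0.161, 0.0], [0.0, -0.0, -1.0]]
force: [-0.6, 3.0, 0.3]
width: -0.0002
finger_force: 1.2
```

Emit:
{"api": "arm_command", "payload": {
  "delta_pos": [
    [-0.01, 0, 0],
    [-0.025, 0, 0],
    [-0.025, 0, 0]
  ],
  "spin": [0, 0, 0],
  "grip": [1, 1, 1]
}}

```text
t: 26.53
tcp_pos: [0.6247, -0.0384, 0.1473]
tool_rot: [[-0.162, 0.987, -0.0], [0.987, 0.162, 0.002], [0.002, -0.0, -1.0]]
force: [-2.1, 9.5, 0.2]
width: -0.0001
finger_force: 4.7
```

Emit:
{"api": "arm_command", "payload": {
  "delta_pos": [
    [-0.01, 0, 0],
    [-0.025, 0, 0],
    [-0.025, 0, 0]
  ],
  "spin": [0, 0, 0],
  "grip": [1, 1, 1]
}}

```text
t: 26.78
tcp_pos: [0.6247, -0.0386, 0.1473]
tool_rot: [[-0.162, 0.987, -0.001], [0.987, 0.162, 0.003], [0.003, -0.0, -1.0]]
force: [-2.5, 15.5, 2.4]
width: 0.0
finger_force: 8.1
```

```bash
python3 -c "
from chk import *
chk()"
```

```text
42 42 slope -1.88 [ 7.3  9.4 11.4]
26.8333 [ 0.6247272  -0.03852798  0.14732396] [-2.5 16.4  2.3] 8.07498374953866 case [-43.5  14.6]
```

Emit:
{"api": "arm_command", "payload": {
  "delta_pos": [
    [0.01, 0, 0],
    [0.03, 0, 0],
    [0.05, 0, 0],
    [0.08, 0, 0],
    [0.12, 0, 0]
  ],
  "spin": [0, 0, 0, 0, 0],
  "grip": [1, 1, 1, 1, 1]
}}

```text
t: 27.25
tcp_pos: [0.6242, -0.0358, 0.1473]
tool_rot: [[-0.161, 0.987, 0.0], [0.987, 0.161, -0.0], [-0.0, 0.0, -1.0]]
force: [0.7, -0.3, 0.2]
width: 0.0003
finger_force: 0.0
```

Emit:
{"api": "arm_command", "payload": {
  "delta_pos": [
    [0.5, 0, 0],
    [1.2, 0, 0],
    [2, 0, 0],
    [2.8, 0, 0],
    [3.6, 0, 0]
  ],
  "spin": [0, 0, 0, 0, 0],
  "grip": [1, 1, 1, 1, 1]
}}

```text
t: 27.67
tcp_pos: [0.6006, 0.1076, 0.1474]
tool_rot: [[-0.161, 0.987, 0.0], [0.987, 0.161, -0.0], [-0.0, 0.0, -1.0]]
force: [1.5, -1.3, 0.8]
width: 0.0
finger_force: 0.0
```

Emit:
{"api": "arm_command", "payload": {
  "delta_pos": [
    [0.8, 0.5, -0.5],
    [1.6, 1, -1],
    [2.4, 1.5, -1.5],
    [3.2, 2, -2],
    [3.6, 2.4, -2]
  ],
  "spin": [0, 0, 0, 0, 0],
  "grip": [1, 1, 1, 1, 1]
}}

```text
t: 28.08
tcp_pos: [0.6735, 0.2673, 0.2316]
tool_rot: [[-0.162, 0.987, 0.005], [0.987, 0.162, 0.002], [0.001, 0.005, -1.0]]
force: [1.4, -0.5, 0.3]
width: -0.0
finger_force: 0.0
```

```bash
python3 - <<'E'
from chk import *
chk()
m=robot.camera_model("top"); im=np.mean([robot.read_camera("top").mean(2) for _ in range(4)],0).astype(np.float32)
h=np.array([.670,-.0458]);a=np.radians(9.45);R=np.array([[np.cos(a),-np.sin(a)],[np.sin(a),np.cos(a)]])
ys=np.arange(-14,26,2.);print(ys.astype(int).tolist())
for x in (-20,-35,-50,-80,-100,-120,-140,-148,-160,-170):
    p=np.float32([proj(m,[*(h+R@np.array([x,y])/1000),.155]) for y in ys])
    print(x,cv2.remap(im,p[:,0],p[:,1],1).ravel().astype(int).tolist())
E
```

```text
56 56 slope -1.97 [ 8.  10.3 12.3]
28.1333 [0.674844   0.26957254 0.22927057] [ 1.   2.6 -1. ] 0.0 case [ 56.6 310.3]
[-14, -12, -10, -8, -6, -4, -2, 0, 2, 4, 6, 8, 10, 12, 14, 16, 18, 20, 22, 24]
-20 [86, 52, 43, 47, 86, 188, 204, 212, 192, 136, 85, 79, 90, 103, 114, 122, 133, 140, 145, 109]
-35 [92, 48, 32, 38, 69, 163, 200, 212, 211, 140, 89, 72, 77, 77, 78, 78, 76, 78, 104, 116]
-50 [83, 41, 32, 27, 85, 161, 204, 211, 215, 158, 103, 72, 72, 72, 75, 78, 78, 78, 75, 90]
-80 [205, 205, 205, 205, 206, 206, 183, 195, 193, 152, 93, 79, 70, 62, 60, 64, 63, 59, 58, 70]
-100 [207, 206, 206, 206, 207, 199, 177, 191, 212, 173, 112, 71, 67, 62, 64, 65, 58, 51, 61, 84]
-120 [208, 208, 209, 209, 209, 211, 189, 172, 205, 154, 99, 75, 77, 78, 77, 73, 66, 62, 59, 79]
-140 [211, 210, 210, 211, 212, 213, 191, 198, 204, 172, 109, 82, 77, 78, 76, 66, 53, 58, 71, 77]
-148 [211, 211, 210, 211, 213, 204, 174, 188, 214, 184, 116, 69, 77, 79, 78, 71, 52, 56, 67, 87]
-160 [212, 211, 212, 212, 213, 203, 168, 190, 209, 216, 203, 155, 95, 74, 71, 77, 87, 87, 85, 93]
-170 [213, 213, 213, 213, 215, 205, 183, 189, 211, 219, 204, 159, 83, 42, 33, 77, 150, 164, 163, 161]
```

```bash
python3 -c "
from workcell import robot
print(robot.hand_in())"
```

```text
the job is handed in; nothing more can be done
None
```

The door is hanging on both pins and shut against the case; the job was handed in at about 28 s. Seating was judged by force and height, and closing by pushing at two points and a top-camera check. A side view still showed an apparent tilt of about 2°, which I put down to the door sagging in the hinge play. The hand is clear, and I did not touch the cover, screwdriver or caps.

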